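# Gas off, coffee set laid with handles away from the burner

### The job

The coffee has boiled: first turn the gas knob fully off, before you move any of the crockery. Then set the coffee pot upright in the middle of the coaster at the end of the board next to the gas burner, and every mug upright in the middle of a coaster of its own, with all the handles, the pot's too, pointing along the board straight away from the burner. Leave the ulekan (pestle), the spoon and the salt dish that lie in front of the board where they are.

Things in the scene. Friction and masses are not known exactly. Their poses are not given: they have to be found in the camera images.
- mug1_center (a point): aluminium mug: open cylinder 60 mm across and 72 mm tall, 3 mm wall, about 140 g, with one loop handle that stands out along the mug's own +y axis to 59 mm from its axis (heights 18 to 60 mm). This point is on the mug's axis, half-way up (36 mm above its underside); z up the mug. All mugs are alike; three or four of them are there, each standing upright at any turn among the others on the robot's side of the board.
- mug2_center (a point): aluminium mug: open cylinder 60 mm across and 72 mm tall, 3 mm wall, about 140 g, with one loop handle that stands out along the mug's own +y axis to 59 mm from its axis (heights 18 to 60 mm). This point is on the mug's axis, half-way up (36 mm above its underside); z up the mug. All mugs are alike; three or four of them are there, each standing upright at any turn among the others on the robot's side of the board.
- mug3_center (a point): aluminium mug: open cylinder 60 mm across and 72 mm tall, 3 mm wall, about 140 g, with one loop handle that stands out along the mug's own +y axis to 59 mm from its axis (heights 18 to 60 mm). This point is on the mug's axis, half-way up (36 mm above its underside); z up the mug. All mugs are alike; three or four of them are there, each standing upright at any turn among the others on the robot's side of the board.
- mug4_center (a point): aluminium mug: open cylinder 60 mm across and 72 mm tall, 3 mm wall, about 140 g, with one loop handle that stands out along the mug's own +y axis to 59 mm from its axis (heights 18 to 60 mm). This point is on the mug's axis, half-way up (36 mm above its underside); z up the mug. All mugs are alike; three or four of them are there, each standing upright at any turn among the others on the robot's side of the board.
- pot_center (a point): small lidded aluminium coffee pot, always there: body 66 mm across with straight sides up to 66 mm, domed lid and wooden lid knob to 89 mm, about 300 g; wooden loop handle along its own +y axis to 65 mm from the pot's axis, slanting spout along -y to 62 mm. The lid is one with the pot. This point is on the axis, 39 mm above its underside; z up.
- board: fixed wooden serving board, 570 mm long along its own y axis (which runs left to right, y to the left), 120 mm wide along x, 14 mm thick; origin at the centre of its underside. Five round flush cork coasters, 76 mm across, lie along its middle, 110 mm apart; its two ends are near the burner and the rice cooker.
- coaster1 (a point): centre of coaster 1 of 5 on the board's top surface, counted from the board's right end (its -y end) to its left end; axes as the board's
- coaster2 (a point): centre of coaster 2 of 5 on the board's top surface, counted from the board's right end (its -y end) to its left end; axes as the board's
- coaster3 (a point): centre of coaster 3 of 5 on the board's top surface, counted from the board's right end (its -y end) to its left end; axes as the board's
- coaster4 (a point): centre of coaster 4 of 5 on the board's top surface, counted from the board's right end (its -y end) to its left end; axes as the board's
- coaster5 (a point): centre of coaster 5 of 5 on the board's top surface, counted from the board's right end (its -y end) to its left end; axes as the board's
- burner_top (a point): single gas burner, fixed, a steel box 300 mm deep (x), 240 mm wide (y) and 74 mm high, with pan supports to 108 mm on its far part; it stands at the left or at the right end of the board, changing places with the rice cooker. This point is the centre of its top deck; x points from its front (robot's side) to its back.
- gas_knob (a joint): gas knob, a chrome bar-shaped turning knob on the front part of the burner's deck, turning about the vertical, in rad: 0 is off (a stop; the bar lies front to back and its white mark points straight up to the flame, away from the robot), it grows clockwise seen from above to 1.6 (full flame). Closing is anticlockwise seen from above. Light friction (0.05 N m), no spring: it stays where it is left. It starts at 0.7 to 1.4.
- gas_knob_grip (a point): point on the knob's turning axis, 37 mm above the burner's deck, at the height to grip. Its x axis runs along the bar and turns with it. The bar is 49 mm long, 14 mm thick and rises 7 mm above this point; below it is a disc of 52 mm whose top lies 23 mm below this point.
- cooker: white rice cooker, fixed, 210 mm across and 175 mm high, at the other end of the board; origin under its centre. (A mortar dish, a bowl, a yellow box and a jar, all under 95 mm high, stand beyond the board.)
- ulekan: teak pestle about 125 mm long, up to 38 mm high, lying between the mugs and the board; loose bystander, origin at its underside (spoon: on its length); leave it where it is
- spoon: steel spoon 150 mm long, lying between the mugs and the board; loose bystander, origin at its underside (spoon: on its length); leave it where it is
- salt_dish: white dish 52 mm across, 20 mm high, between the mugs and the board; loose bystander, origin at its underside (spoon: on its length); leave it where it is
Not all that is in view belongs to the job. Leave any green, orange or pink look-alike of the part that bears mug2_center alone.

How it is judged:
On the way:
1. the gas knob is turned off (within 0.12 rad of its off stop) (value of joint gas_knob below 0.12 rad), for 0.2 s.
At the end, for the whole second after the job is handed in: The gas knob is within 0.12 rad of off; the pot stands on the end coaster nearest the burner and each mug present on some other coaster, centres within 22 mm, upright within 0.15 rad, on the board, at rest, handles along the board within 0.3 rad and pointing away from the burner (value of joint gas_knob below 0.12 rad and angle between each of mug1_center, mug2_center, mug3_center, mug4_center, pot_center's own z axis and vertical below 0.15 rad and angle between the y axis of each of mug1_center, mug2_center, mug3_center, mug4_center, pot_center and the y axis of board, either way round below 0.3 rad and y of burner_top in the frame of mug1_center below 0 m and linear speed of each of mug1, mug2, mug3, mug4, pot below 0.02 m/s and z of mug1_center in the frame of board between 0.04 and 0.07 m and (horizontal distance between mug1_center and coaster1 below 0.022 m or horizontal distance between mug1_center and coaster2 below 0.022 m or horizontal distance between mug1_center and coaster3 below 0.022 m or horizontal distance between mug1_center and coaster4 below 0.022 m or horizontal distance between mug1_center and coaster5 below 0.022 m) and y of burner_top in the frame of mug2_center below 0 m and z of mug2_center in the frame of board between 0.04 and 0.07 m and (horizontal distance between mug2_center and coaster1 below 0.022 m or horizontal distance between mug2_center and coaster2 below 0.022 m or horizontal distance between mug2_center and coaster3 below 0.022 m or horizontal distance between mug2_center and coaster4 below 0.022 m or horizontal distance between mug2_center and coaster5 below 0.022 m) and y of burner_top in the frame of mug3_center below 0 m and z of mug3_center in the frame of board between 0.04 and 0.07 m and (horizontal distance between mug3_center and coaster1 below 0.022 m or horizontal distance between mug3_center and coaster2 below 0.022 m or horizontal distance between mug3_center and coaster3 below 0.022 m or horizontal distance between mug3_center and coaster4 below 0.022 m or horizontal distance between mug3_center and coaster5 below 0.022 m) and y of burner_top in the frame of mug4_center below 0 m and z of mug4_center in the frame of board between 0.04 and 0.07 m and (horizontal distance between mug4_center and coaster1 below 0.022 m or horizontal distance between mug4_center and coaster2 below 0.022 m or horizontal distance between mug4_center and coaster3 below 0.022 m or horizontal distance between mug4_center and coaster4 below 0.022 m or horizontal distance between mug4_center and coaster5 below 0.022 m) and y of burner_top in the frame of pot_center below 0 m and z of pot_center in the frame of board between 0.04 and 0.07 m and ((y of burner_top in the frame of board above 0 m and horizontal distance between pot_center and coaster5 below 0.022 m) or (y of burner_top in the frame of board below 0 m and horizontal distance between pot_center and coaster1 below 0.022 m))); the robot touches nothing.
It fails at once if a mug or the pot is carried off (more than 80 mm from its start) while the gas is still open (value of joint gas_knob above 0.2 rad and distance of any of mug1_center, mug2_center, mug3_center, mug4_center, pot_center from where it was at the start of the episode above 0.08 m).
It fails at once if the ulekan, spoon or salt dish is moved by more than 50 mm (distance of any of ulekan, spoon, salt_dish from where it was at the start of the episode above 0.05 m).
Of mug1, mug2, mug3, mug4 only 3 to 4 are there at a start; the rules pass over those that are not, and their reading is None.
At some moment in a run one of mug1, mug2, mug3, mug4, pot may be knocked a few centimetres aside while the robot is not near it.
It also fails if it takes over 210 s, if anything falls off the work surface, if the arm or the gripper's body presses on something with over 40 N, if the wrist force passes 120 N, or if a joint passes its speed limit or range.

### The arm

A 6-joint arm with a two-finger parallel gripper is mounted at the origin on the work surface. World frame = base frame: x ahead of the robot, y to its left, z up, the work surface at z = 0. Lengths are in m, angles in rad, forces in N, time in s.
With the tool pointing down it reaches from about 0.425 to 0.95 m from the base axis. Payload 3.5 kg.
Tool frame: the origin (TCP) lies midway between the tips of the shut fingers; the grasp point (between the pads) lies 19 mm behind it; z points along the fingers, y is the direction in which the jaws open and shut (so a half turn about z gives the same grasp; the last joint's range is limited). The gripper opens to 85 mm and grips with 20 to 120 N. Pads are 22 mm wide; open, the fingers measure 114 mm over their backs; the gripper's body (76 mm by 85 mm) begins 54 mm behind the grasp point. The pads swing forward as they close: fully open they stand 13 mm farther back than shut.
Start: joints at [1.175, 0.286, 1.577, -0, 1.279, -0.15], TCP at [0.164, 0.655, 0.231] pointing down, gripper open.
Joint ranges: [-2.77, 2.77], [-0.9, 2.22], [0.21, 2.48], [-1.53, 4.67], [0.24, 2.81], [-2.84, 2.84]. Speed limits (rad/s): [2.79, 2.79, 3.14, 3.14, 3.14, 3.14].

### API

Orientations are given as a unit quaternion [x, y, z, w].
In Python, from plant import * gives the robot as it stands.
- The arm moves only by the shell command python3 -m jog 'ROWS' [FORCE]. ROWS is a JSON object of lists of equal length, an entry for each row: "travel": the shift along the world's x, y, z in mm, a list of three; "dr": the turn, a rotation vector about the world's x, y, z in degrees, a list of three; "jaw": the closure in counts, from 0 (fully open) to 255 (shut). In form: {"travel": [[x, y, z], ...], "dr": [[wx, wy, wz], ...], "jaw": [jaw, ...]}. A call has 1 to 5 rows; each row shifts and turns the commanded pose from where the row before left it; what a row does not reach is not made up. A row lasts 1/12 s, in which the tool goes at most 41.7 mm and 7.16 degrees, less where a joint would pass 70% of its speed; a pose out of reach is approached as far as the arm can. A call is refused whole if a number of a shift passes 41.7 or a number of a turn 7.16, either way. A call with a gripper value outside its range is refused whole. The fingers move at their own pace and stop on an object; FORCE is the grip in N (left out, the last holds). Time passes only in rows, so rows that do not move let the fingers close. It gives the time, the measured TCP pose, the force and the opening at its end, in the units of the state.
- get_state(): the state, without advancing time (a new reading comes with each control period).
- read_camera(name): name is "scene" or "side" or "wrist"; returns the picture (420x560x3 uint8, red, green, blue); there is no depth.
- camera_info(name): a dict with "K" (3x3 intrinsics, pixels), "k1" (the pictures are not rectified: a ray, as slopes to the right and down, at radius r is drawn at 1 + k1 r^2 times it, then the intrinsics apply), "R" (3x3) and "t" (3): a world point X has camera coordinates R X + t; the wrist camera has in their place "mount" (4x4, takes a point from camera to tool coordinates, whose origin is the TCP and whose axes are the flange's). Camera axes: x right, y down, z forward; pixel columns grow to the right and rows downward; lengths in m; the calibration is good to about 2 mm. A picture is of the moment at which its call begins: read the wrist's pose just before it. camera_info takes no time and is no camera call.
- sign_off(): hands the job in, once; it reports no verdict.
The state is a dict: "time": time; "qpos": joint angles; "dq": joint speeds; "joint_efforts": joint torques, N m; "eef_pos": TCP position; "tcp_rot": TCP orientation; "contact_force": force on the tool from outside, world axes, zero at the start; "wrist_torque": the same for the moment, N m; "opening": opening from 0.0 (shut) to 1.0 (fully open).
Only numpy, scipy, OpenCV 4.12 (cv2) and the standard library are available. Lean on these libraries where they do the work, as an engineer would, in place of code of your own. Each camera call takes 0.05 s, during which the arm holds its last target. There are 200 camera calls.

## Working session

There is one attempt and no reset: what is moved stays moved. The work goes in short steps, Python scripts to look and compute and a shell command to move; the robot and the scene stay as the last step left them, time stands still between calls to the robot, and variables do not carry over. Pictures are saved under pics/ and viewed, about 12 in all and at most 16, crops included, and the job is handed in when it is done.

```bash
ls; mkdir -p pics
cat > h.py <<'E'
from plant import *
import numpy as np, cv2
from scipy.spatial.transform import Rotation as Ro
from scipy.optimize import least_squares
def cam(n):
    c=camera_info(n)
    K=np.array(c["K"]);k1=c["k1"]
    if "R" in c: return K,k1,np.array(c["R"]),np.array(c["t"])
    s=get_state();T=np.eye(4);T[:3,:3]=Ro.from_quat(s["tcp_rot"]).as_matrix();T[:3,3]=s["eef_pos"]
    M=np.linalg.inv(T@np.array(c["mount"]));return K,k1,M[:3,:3],M[:3,3]
def proj(c,X):
    K,k1,R,t=c;p=np.atleast_2d(X)@R.T+t;a=p[:,:2]/p[:,2:];a=a*(1+k1*(a**2).sum(1,keepdims=True))
    return a*[K[0,0],K[1,1]]+K[:2,2]
def ray(c,uv):
    K,k1,R,t=c;d=(np.array(uv,float)-K[:2,2])/[K[0,0],K[1,1]];a=d.copy()
    for _ in range(20):a=d/(1+k1*(a@a))
    v=R.T@np.array([*a,1]);return -R.T@t,v/np.linalg.norm(v)
def atz(c,uv,z):
    o,v=ray(c,uv);return o+v*(z-o[2])/v[2]
def tri(obs):
    A=0;b=0
    for c,uv in obs:
        o,v=ray(c,uv);P=np.eye(3)-np.outer(v,v);A=A+P;b=b+P@o
    return np.linalg.solve(A,b)
def snap(n,f,crop=None,s=1):
    im=read_camera(n)[:,:,::-1]
    cv2.imwrite(f"pics/{f}_raw.png",im)
    if crop: x0,y0,x1,y1=crop;im=im[y0:y1,x0:x1]
    cv2.imwrite(f"pics/{f}.png",cv2.resize(im,None,fx=s,fy=s,interpolation=cv2.INTER_CUBIC))
E
python3 - <<'E'
from h import *
print(get_state())
snap("scene","s0",None,1.42);snap("side","d0",None,1.42)
for n in("scene","side"):
    c=cam(n);print(n,c,-c[2].T@c[3])
print(camera_info("wrist"))
E
```

```text
pics
{'time': 0.0, 'qpos': array([ 1.17501500e+00,  2.87209025e-01,  1.57815316e+00,  2.66370808e-05,
        1.27857997e+00, -1.49989556e-01]), 'dq': array([-5.71399570e-04,  5.64311568e-04,  8.19050437e-05, -3.26645199e-04,
        1.02122525e-03, -9.25259684e-07]), 'joint_efforts': array([-1.04898711e-03, -4.05960596e+01, -2.92633581e+01, -2.22986646e-04,
        5.75869140e-03, -2.26211284e-06]), 'eef_pos': array([0.16395216, 0.65412497, 0.22993116]), 'tcp_rot': array([ 1.22590500e-01,  9.92456643e-01, -1.12784439e-03, -3.28885829e-04]), 'contact_force': array([ 0.48822942, -0.12597233, -0.20927359]), 'wrist_torque': array([-0.02580794,  0.00347181, -0.02240528]), 'opening': 1.0035726534018885}
scene (array([[536.27347414,   0.        , 289.47563163],
       [  0.        , 536.27347414, 207.72276359],
       [  0.        ,   0.        ,   1.        ]]), -0.14646840437188502, array([[-0.03288459,  0.99945507,  0.00285746],
       [ 0.83132737,  0.02893961, -0.5550291 ],
       [-0.55480934, -0.01587642, -0.83182602]]), array([ 0.0365849 , -0.3475545 ,  1.77093545])) [1.27266617 0.
[... 274 characters left out ...]
.74914068, -0.62814266],
       [ 0.18839092,  0.59941583, -0.77795214]]), array([-0.47106989,  0.17473853,  1.6603411 ])) [ 0.17585794 -0.99714339  1.40852832]
{'K': array([[352.87841973,   0.        , 276.0788147 ],
       [  0.        , 352.87841973, 211.28838916],
       [  0.        ,   0.        ,   1.        ]]), 'k1': -0.07518372354329111, 'mount': array([[ 8.15495813e-04, -9.46166098e-01, -3.23680475e-01,
         8.20095613e-02],
       [ 9.99999286e-01,  1.05444039e-03, -5.62840622e-04,
         7.24417173e-04],
       [ 8.73842482e-04, -3.23679785e-01,  9.46166282e-01,
        -1.43425757e-01],
       [ 0.00000000e+00,  0.00000000e+00,  0.00000000e+00,
         1.00000000e+00]])}
```

View pics/s0.png

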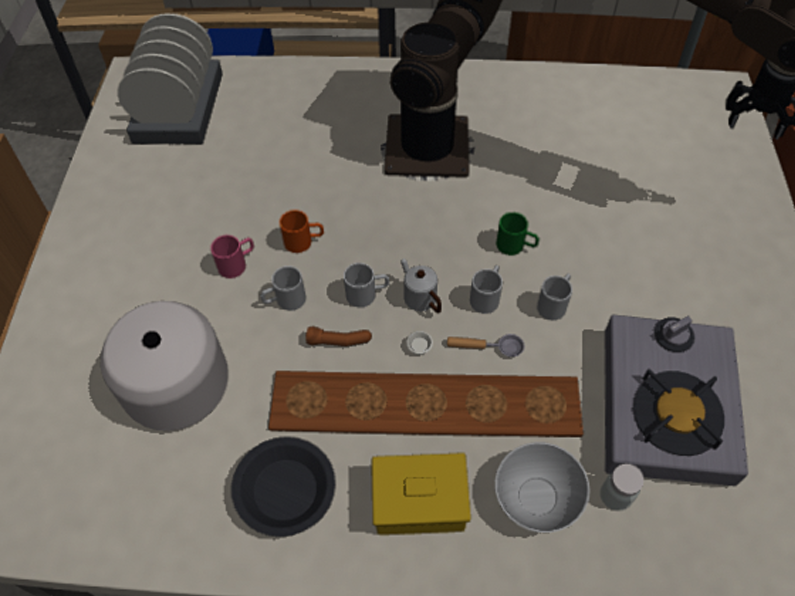

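View pics/d0.png

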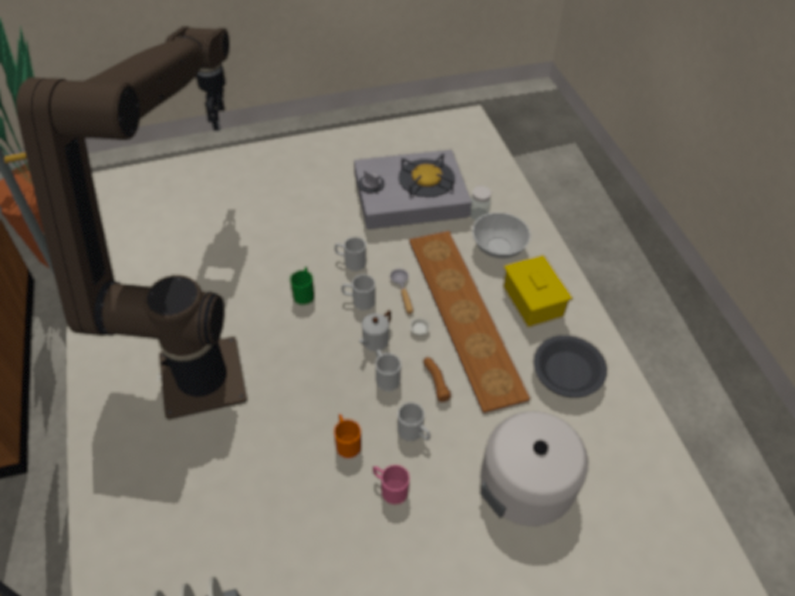

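Run:
```python
import cv2,numpy as np
s=cv2.imread("pics/s0_raw.png");d=cv2.imread("pics/d0_raw.png")
a=s[178:238,175:415];a=cv2.resize(a,None,fx=3.3,fy=3.3,interpolation=3)
b=s[215:255,445:505];b=cv2.resize(b,(360,240),interpolation=3)
c=d[112:144,245:281];c=cv2.resize(c,(216,192),interpolation=3)
o=np.zeros((450,800,3),np.uint8);o[:198,:792]=a;o[205:445,:360]=b;o[205:397,400:616]=c
cv2.imwrite("pics/c1.png",o)
e=d[160:320,230:310];e=cv2.resize(e,None,fx=3.7,fy=3.7,interpolation=3)
f=d[155:295,280:380];f=cv2.resize(f,None,fx=4,fy=4,interpolation=3)
o=np.zeros((600,800,3),np.uint8);o[:592,:296]=e;o[:560,310:710]=f
cv2.imwrite("pics/c2.png",o)
```

```text
(no output)
```

View pics/c1.png

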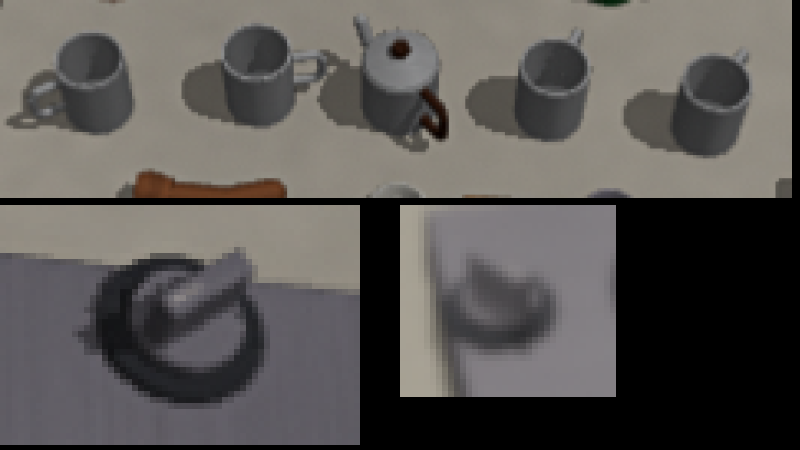

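View pics/c2.png

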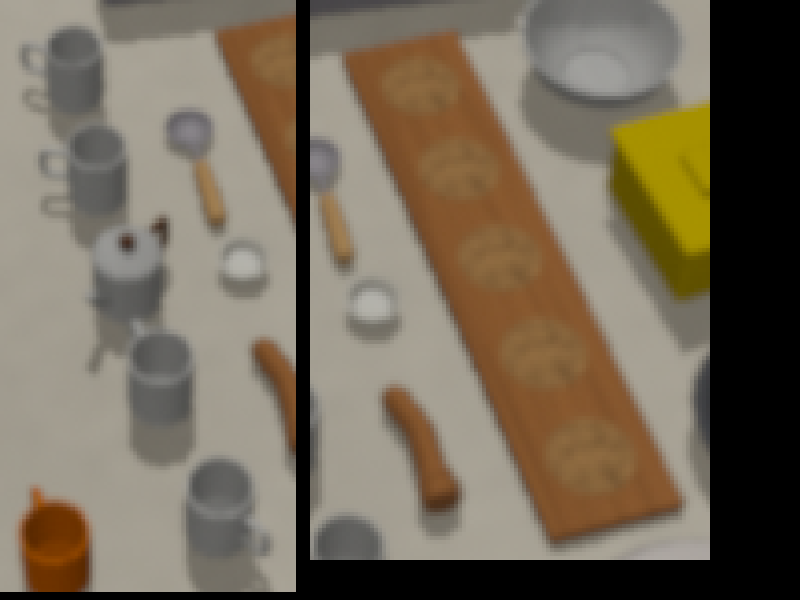

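Run:
```python
from h import *
S=cam("scene");D=cam("side")
A=lambda x,y:(175+x/3.3-.4,178+y/3.3-.4)
B=lambda x,y:(230+x/3.7-.4,160+y/3.7-.4)
for n,a,b in [("A",(91,58),(220,488)),("B",(257,55),(161,358)),("pot",(400,47),(127,242)),("C",(554,68),(97,153)),("D",(715,82),(75,55))]:
    X=tri([(S,A(*a)),(D,B(*b))]);print(n,X.round(4), atz(S,A(*a),.072 if n!="pot" else .089).round(4),atz(D,B(*b),.072 if n!="pot" else .089).round(4),proj(S,X)-A(*a))
for a,b in zip([(546,404),(487,402),(427,401),(366,400),(307,399)],[(112,84),(150,168),(190,258),(235,353),(281,455)]):
    a=np.array(a)/1.42;b=np.array([280,155])+np.array(b)/4-.4
    print("coaster",tri([(S,a),(D,b)]).round(4),atz(S,a,.014).round(4),atz(D,b,.014).round(4))
K=lambda x,y:(445+x/6-.4,215+(y-205)/6-.4)
p,q=atz(S,K(178,297),.118),atz(S,K(243,256),.118);print("knob",p,q,(p+q)/2,"mark angle from +x cw",np.arctan2(-(p-q)[1],(p-q)[0]))
# knob ring: disc
print("disc",atz(S,K(182,330),.088))
L=lambda x,y:(245+(x-400)/6-.4,112+(y-205)/6-.4)
print("side",atz(D,L(485,268),.118),atz(D,L(498,305),.085))
```

```text
A [ 0.4349 -0.2652  0.0714] [ 0.4337 -0.2637  0.072 ] [ 0.436  -0.2674  0.072 ] [[-0.57132091  0.48879601]]
B [ 0.4244 -0.1256  0.069 ] [ 0.4259 -0.1248  0.072 ] [ 0.4242 -0.1283  0.072 ] [[-0.20007773  0.18448423]]
pot [ 0.4255 -0.0065  0.0873] [ 0.4256 -0.0056  0.089 ] [ 0.4259 -0.0091  0.089 ] [[-0.33972548  0.32887218]]
C [0.4292 0.1217 0.0672] [0.4304 0.123  0.072 ] [0.4295 0.1151 0.072 ] [[-0.62687881  0.62475044]]
D [0.4398 0.255  0.0669] [0.4398 0.257  0.072 ] [0.4406 0.2457 0.072 ] [[-1.01546513  1.03170531]]
coaster [0.6632 0.2317 0.018 ] [0.6604 0.2333 0.014 ] [0.6651 0.234  0.014 ]
coaster [0.6631 0.1223 0.0175] [0.6594 0.1245 0.014 ] [0.6655 0.1225 0.014 ]
coaster [0.6635 0.0126 0.0157] [0.6608 0.0144 0.014 ] [0.6654 0.0115 0.014 ]
coaster [ 0.6656 -0.0986  0.0172] [ 0.6627 -0.0976  0.014 ] [ 0.6677 -0.0981  0.014 ]
coaster [ 0.6668 -0.207   0.0158] [ 0.6649 -0.2064  0.014 ] [ 0.6682 -0.2071  0.014 ]
knob [0.54991617 0.45892332 0.118     ] [0.52804968 0.49164006 0.118     ] [0.53898293 0.47528169 0.118     ] mark angle from +x cw 0.9816238176329862
disc [0.54825446 0.46988003 0.088     ]
side [0.53419411 0.46987149 0.118     ] [0.54218555 0.46867728 0.085     ]
```

```bash
Z='[0,0,-7.16]'; python3 -m jog '{"travel":[[31.5,-15.2,0],[31.5,-15.2,0],[31.5,-15.2,0],[31.5,-15.2,0],[31.5,-15.2,0]],"dr":[[0,0,-7.1],[0,0,-7.1],[0,0,-7.1],[0,0,-7.1],[0,0,-7.1]],"jaw":[0,0,0,0,0]}' 40
python3 -m jog '{"travel":[[31.5,-15.2,0],[31.5,-15.2,0],[31.5,-15.2,0],[31.5,-15.2,0],[31.5,-15.2,0]],"dr":[[0,0,-7.1],[0,0,0],[0,0,0],[0,0,0],[0,0,0]],"jaw":[0,0,0,0,0]}'
python3 -m jog '{"travel":[[31.5,-15.2,0],[31.5,-15.2,0],[0,0,0]],"dr":[[0,0,0],[0,0,0],[0,0,0]],"jaw":[0,0,0]}'
python3 - <<'E'
from h import *
c=cam("wrist");snap("wrist","w1",None,1.42)
for z in(.118,.085):print(proj(c,[.542,.471,z])*1.42)
print(get_state()["qpos"])
E
```

```text
time: 0.52
eef_pos: [0.3227, 0.5776, 0.2306]
tcp_rot: [0.422, 0.907, -0.001, -0.0]
contact_force: [0.2, 0.6, -0.3]
opening: 0.999
time: 0.93
eef_pos: [0.4804, 0.5015, 0.2306]
tcp_rot: [0.475, 0.88, -0.001, -0.0]
contact_force: [0.1, 0.4, 0.2]
opening: 1.001
time: 1.18
eef_pos: [0.5475, 0.4682, 0.2301]
tcp_rot: [0.477, 0.879, -0.001, 0.001]
contact_force: [0.0, -1.1, 0.1]
opening: 1.0
[[383.49586229 281.71056826]]
[[384.45337177 265.49623309]]
[ 5.71042078e-01  3.84531567e-01  1.45443795e+00 -4.36827455e-04
  1.30395061e+00 -5.60485723e-03]
```

View pics/w1.png

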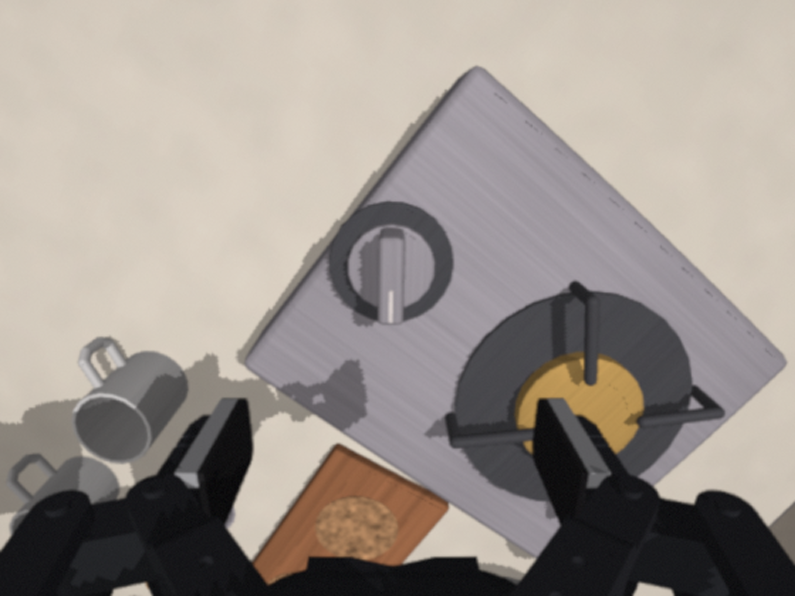

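Run:
```python
from h import *
c=cam("wrist")
a,b=[atz(c,np.array(u)/1.42,.118) for u in((392,231),(390,322))]
print(a,b,(a+b)/2,np.linalg.norm(a-b),np.degrees(np.arctan2(*(a-b)[1::-1])))
print("disc",atz(c,np.array((391,262))/1.42,.085))
R=Ro.from_quat(get_state()["tcp_rot"]).as_matrix();print(R)
```

```text
[0.52801159 0.49810076 0.118     ] [0.5545782  0.45532913 0.118     ] [0.5412949  0.47671495 0.118     ] 0.05035073964450283 121.84552831638064
disc [0.54114048 0.47670755 0.085     ]
[[-5.45313123e-01  8.38231953e-01 -8.89080815e-04]
 [ 8.38232323e-01  5.45312226e-01 -1.07201037e-03]
 [-4.13766712e-04 -1.32983760e-03 -9.99999030e-01]]
```

```bash
python3 -m jog '{"travel":[[-6.3,8.6,0],[0,0,-36],[0,0,-36],[0,0,-36],[0,0,-27]],"dr":[[0,0,0],[0,0,0],[0,0,0],[0,0,0],[0,0,0]],"jaw":[150,150,150,150,150]}' 40
python3 -m jog '{"travel":[[0,0,0],[0,0,0],[0,0,0],[0,0,0],[0,0,0]],"dr":[[0,0,0],[0,0,0],[0,0,0],[0,0,0],[0,0,0]],"jaw":[150,255,255,255,255]}'
```

```text
time: 1.65
eef_pos: [0.5321, 0.4819, 0.0927]
tcp_rot: [0.474, 0.881, -0.002, -0.001]
contact_force: [0.2, -0.0, -0.2]
opening: 0.416
time: 2.07
eef_pos: [0.5363, 0.4832, 0.0982]
tcp_rot: [0.474, 0.88, 0.003, 0.0]
contact_force: [2.7, 5.2, -6.5]
opening: 0.152
```

```bash
python3 -m jog '{"travel":[[0,0,0],[0,0,0],[5.3,-4.0,0],[0,0,0],[0,0,0]],"dr":[[0,0,0],[0,0,0],[0,0,0],[0,0,0],[0,0,0]],"jaw":[180,180,180,180,255]}' 30
python3 -m jog '{"travel":[[0,0,0],[0,0,0],[0,0,0]],"dr":[[0,0,0],[0,0,0],[0,0,0]],"jaw":[255,255,255]}'
python3 -m jog '{"travel":[[0,0,0],[0,0,0],[0,0,0],[0,0,0],[0,0,0]],"dr":[[0,0,7],[0,0,7],[0,0,7],[0,0,7],[0,0,7]],"jaw":[255,255,255,255,255]}'
python3 -m jog '{"travel":[[0,0,0],[0,0,0],[0,0,0],[0,0,0],[0,0,0]],"dr":[[0,0,7],[0,0,7],[0,0,7],[0,0,5],[0,0,0]],"jaw":[255,255,255,255,255]}'
```

```text
time: 2.48
eef_pos: [0.5417, 0.4765, 0.0975]
tcp_rot: [0.475, 0.88, 0.0, 0.0]
contact_force: [-9.4, -5.2, 7.9]
opening: 0.17
time: 2.73
eef_pos: [0.5414, 0.4764, 0.0976]
tcp_rot: [0.475, 0.88, -0.001, 0.0]
contact_force: [-2.4, -4.2, 6.4]
opening: 0.156
time: 3.15
eef_pos: [0.5397, 0.4744, 0.0976]
tcp_rot: [0.185, 0.983, -0.004, -0.002]
contact_force: [-7.6, -10.4, 10.3]
opening: 0.156
time: 3.57
eef_pos: [0.5389, 0.4732, 0.0977]
tcp_rot: [-0.032, 0.999, -0.004, -0.006]
contact_force: [-10.9, -14.4, 13.7]
opening: 0.154
```

```bash
python3 -m jog '{"travel":[[0,0,0],[0,0,0],[0,0,38],[0,0,38],[0,0,38]],"dr":[[0,0,0],[0,0,0],[0,0,0],[0,0,0],[0,0,0]],"jaw":[150,150,150,150,100]}'
python3 -m jog '{"travel":[[0,0,38],[-10,-40,0],[-10,-40,0],[-10,-40,0],[-10,-40,0]],"dr":[[0,0,0],[0,0,0],[0,0,0],[0,0,0],[0,0,0]],"jaw":[0,0,0,0,0]}'
python3 -m jog '{"travel":[[-10,-40,0],[-10,-40,0],[-10,-40,0],[0,0,0],[0,0,0]],"dr":[[0,0,0],[0,0,0],[0,0,0],[0,0,0],[0,0,0]],"jaw":[0,0,0,0,0]}'
python3 - <<'E'
from h import *
s=get_state();np.save("s_w2.npy",[*s["eef_pos"],*s["tcp_rot"]])
c=cam("wrist");snap("wrist","w2",None,1.42)
for p in([.43,.122,.072],[.44,.256,.072],[.425,-.006,.089]):print(proj(c,p)*1.42)
snap("scene","s2",(350,190,510,290),4.9)
E
```

```text
time: 3.98
eef_pos: [0.5409, 0.477, 0.21]
tcp_rot: [-0.038, 0.999, -0.0, -0.001]
contact_force: [-0.1, 0.5, 0.6]
opening: 0.538
time: 4.4
eef_pos: [0.5009, 0.316, 0.2483]
tcp_rot: [-0.038, 0.999, 0.0, 0.001]
contact_force: [-0.7, -0.1, 0.3]
opening: 0.996
time: 4.82
eef_pos: [0.4714, 0.1957, 0.2484]
tcp_rot: [-0.036, 0.999, 0.0, 0.001]
contact_force: [-0.3, 0.7, -0.8]
opening: 1.003
[[280.16028582 188.47602985]]
[[489.02115889 219.50760868]]
[[ 67.13857    171.25358532]]
```

View pics/w2.png

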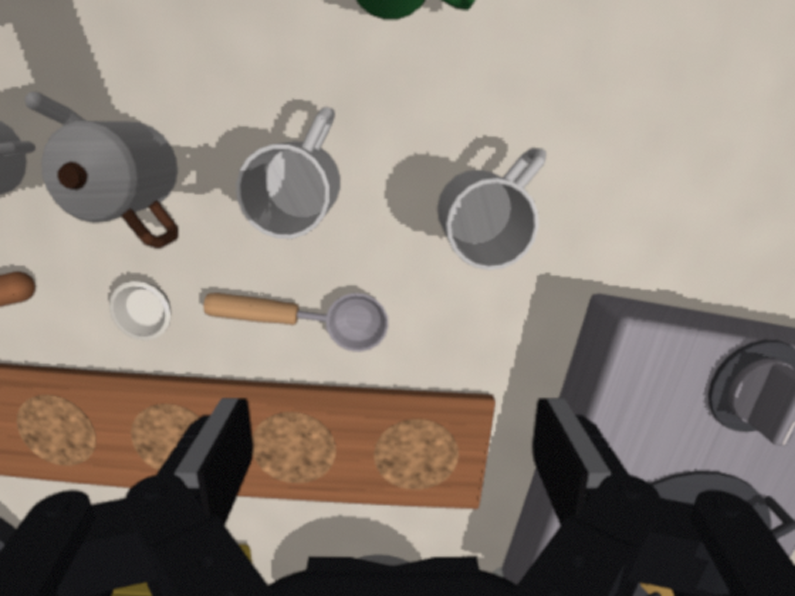

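View pics/s2.png

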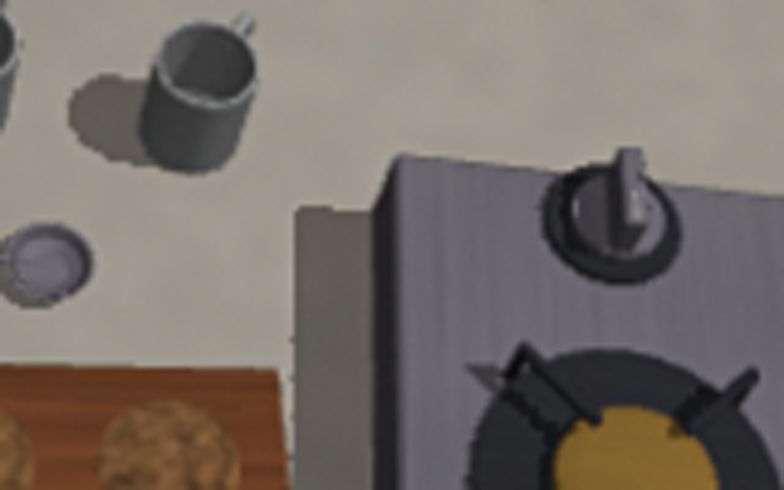

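Run:
```python
from h import *
c=cam("wrist");S=cam("scene")
W=lambda u,z:atz(c,(np.array(u)+.0)/1.42-.15,z)
for n,r,h in(("C",(285,191),(327,112)),("D",(490,223),(540,154))):
    a=W(r,.072);b=W(h,.058);d=b-a;print(n,a.round(4),d.round(3),np.hypot(*d[:2]),np.degrees(np.arctan2(d[1],d[0])))
    print(" tri",tri([(c,np.array(r)/1.42-.15),(S,(175+(554 if n=="C" else 715)/3.3-.4,178+(68 if n=="C" else 82)/3.3-.4))]))
a=W((72,175),.089);print("pot",a)
for z in(.03,.05,.06):
    for u in((150,245),(176,234),(33,98)):
        d=W(u,z)-a;print(z,u,d[:2].round(3),np.hypot(*d[:2]).round(4),np.degrees(np.arctan2(d[1],d[0])))
s=lambda x,y,z:atz(S,(350+x/4.9-.4,190+y/4.9-.4),z)
p,q=s(630,150,.118),s(627,213,.118);print("knob",p,q,(p+q)/2,np.degrees(np.arctan2(*(q-p)[1::-1])))
p,q=s(400,155,.074),s(784,197,.074);d=q-p;print("burner front",p,q,np.degrees(np.arctan2(-d[0],d[1])))
for i,u in enumerate(((56,431),(169,438),(293,447),(416,454))):print("coaster",2+i,W(u,.014))
```

```text
C [0.4319 0.1266 0.072 ] [-0.05   0.023 -0.014] 0.05466918103775291 155.19780939217992
 tri [0.43124177 0.12473386 0.07194851]
D [0.4423 0.2585 0.072 ] [-0.045  0.029 -0.014] 0.053975218794174565 146.89501436156644
 tri [0.44175744 0.25713311 0.07500097]
pot [ 0.42799036 -0.00166461  0.089     ]
0.03 (150, 245) [0.056 0.018] 0.0589 17.91197745148199
0.03 (176, 234) [0.046 0.039] 0.0603 39.84878998549534
0.03 (33, 98) [-0.045 -0.062] 0.0768 -126.23089495971315
0.05 (150, 245) [0.051 0.028] 0.058 28.64559055046386
0.05 (176, 234) [0.042 0.047] 0.0629 48.56309634922294
0.05 (33, 98) [-0.045 -0.048] 0.0656 -133.23049635784875
0.06 (150, 245) [0.048 0.033] 0.0582 34.05051358823846
0.06 (176, 234) [0.039 0.051] 0.0647 52.610090422044664
0.06 (33, 98) [-0.045 -0.041] 0.0606 -137.65989891441438
knob [0.51966219 0.47426586 0.118     ] [0.55916613 0.46623822 0.118     ] [0.53941416 0.47025204 0.118     ] -11.486727246784456
burner front [0.49861387 0.36103116 0.074     ] [0.51926165 0.57588781 0.074     ] -5.489284890030934
coaster 2 [ 0.66954364 -0.09708017  0.014     ]
coaster 3 [0.66570822 0.0105072  0.014     ]
coaster 4 [0.66482119 0.12319339 0.014     ]
coaster 5 [0.66347793 0.23371397 0.014     ]
```

Run:
```python
from h import *
c=camera_info("wrist");T=np.eye(4);T[:3,:3]=Ro.from_quat([.477,.879,-.001,.001]).as_matrix();T[:3,3]=[.5475,.4682,.2301]
M=np.linalg.inv(T@np.array(c["mount"]));w=(np.array(c["K"]),c["k1"],M[:3,:3],M[:3,3])
f=lambda x,y:atz(w,(x/1.42-.15,y/1.42-.15),.074)
P=[f(*u) for u in((250,362),(478,70),(783,362),(545,555))]
for a,b in((0,1),(1,2),(0,3)):
    d=P[b]-P[a];print(P[a],P[b],np.degrees(np.arctan2(d[1],d[0])))
# side-camera raw d0 front & lateral edges handled visually: 
D=cam("side")
for u,v in(((355,160),(368,226)),((368,226),(469,205)),((355,160),(456,152))):
    p,q=[atz(D,np.array(a)/1.42,.074) for a in(u,v)];print("side",np.degrees(np.arctan2(*(q-p)[1::-1])))
im=cv2.imread("pics/s2_raw.png")[205:255,455:500];cv2.imwrite("pics/k3.png",cv2.resize(im,None,fx=12,fy=12,interpolation=3))
```

```text
[0.50333497 0.36250864 0.074     ] [0.52504415 0.58967335 0.074     ] 84.54106101268941
[0.52504415 0.58967335 0.074     ] [0.8119086  0.56117812 0.074     ] -5.67277582026316
[0.50333497 0.36250864 0.074     ] [0.7768762  0.33772873 0.074     ] -5.176257581598783
side -96.80509945086243
side 1.0423918677363733
side -8.226803725217417
```

View pics/k3.png

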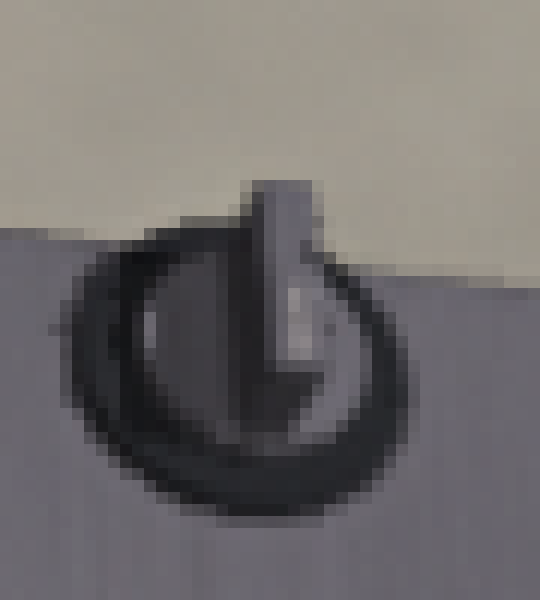

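Run:
```python
from h import *
S=cam("scene")
f=lambda x,y:atz(S,(455+x/12-.46,205+y/12-.46),.118)
for u,v in(((282,183),(300,367)),((312,183),(322,367)),((255,183),(276,367))):
    p,q=f(*u),f(*v);print(p,q,np.degrees(np.arctan2(*(q-p)[1::-1])))
```

```text
[0.51835666 0.4741227  0.118     ] [0.56520753 0.47054168 0.118     ] -4.370861535096733
[0.51814007 0.48093644 0.118     ] [0.5650701  0.47544706 0.118     ] -6.671532117197485
[0.51855155 0.468      0.118     ] [0.56535767 0.46519713 0.118     ] -3.4269258892359584
```

```bash
python3 -m jog '{"travel":[[-8.6,-39.7,0],[-8.6,-39.7,0],[-8.6,-39.7,0],[-8.6,-39.7,0],[-8.6,-39.7,0]],"dr":[[0,0,7],[0,0,7],[0,0,7],[0,0,7],[0,0,7]],"jaw":[0,0,0,0,0]}'
python3 -m jog '{"travel":[[0,0,0],[0,0,0]],"dr":[[0,0,2.6],[0,0,0]],"jaw":[0,0]}'
python3 - <<'E'
from h import *
c=cam("wrist");s=get_state();np.save("s_w3.npy",[*s["eef_pos"],*s["tcp_rot"]]);snap("wrist","w3",None,1.42)
for p in([.428,-.003,.089],[.425,-.126,.072],[.434,-.265,.072]):print(proj(c,p)*1.42)
print(s["qpos"])
E
```

```text
time: 5.33
eef_pos: [0.4348, 0.022, 0.2488]
tcp_rot: [-0.305, 0.952, -0.0, 0.001]
contact_force: [1.3, 0.1, 0.1]
opening: 0.998
time: 5.5
eef_pos: [0.4352, 0.0216, 0.2489]
tcp_rot: [-0.322, 0.947, -0.0, 0.001]
contact_force: [0.6, -0.6, 0.4]
opening: 1.003
[[368.72864593 234.45119899]]
[[211.29032149 104.17213317]]
[[ 14.51711439 -22.53646187]]
[-1.84270467e-01 -2.84482080e-01  2.11564022e+00  4.78998851e-04
  1.30927973e+00 -2.41131449e+00]
```

View pics/w3.png

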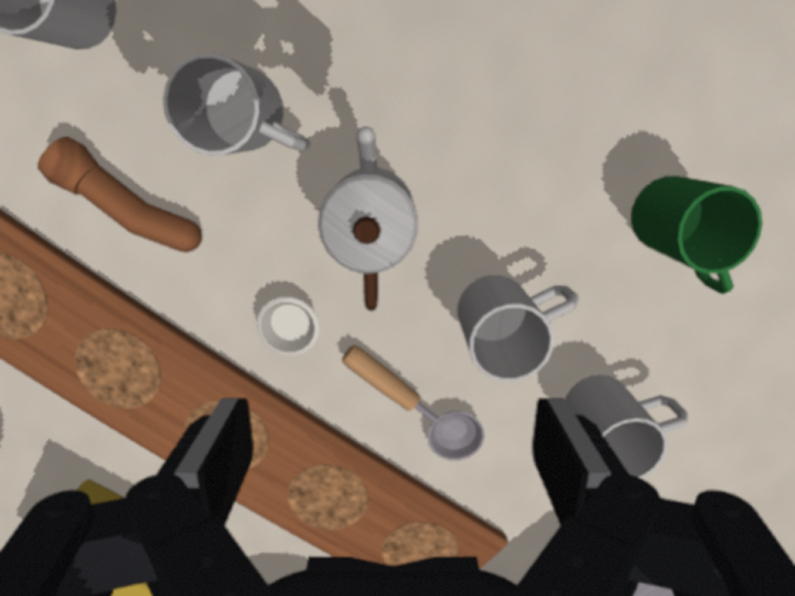

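```bash
cat >> h.py <<'E'
def wcam(f):
    c=camera_info("wrist");p=np.load(f);T=np.eye(4);T[:3,:3]=Ro.from_quat(p[3:]).as_matrix();T[:3,3]=p[:3]
    M=np.linalg.inv(T@np.array(c["mount"]));return np.array(c["K"]),c["k1"],M[:3,:3],M[:3,3]
E
python3 - <<'E'
from h import *
c=wcam("s_w3.npy");c2=wcam("s_w2.npy")
px=lambda u:np.array(u)/1.42-.15
a=atz(c,px((367,230)),.089);print("pot",a,tri([(c,px((367,230))),(c2,px((72,175)))]))
for z in(.05,.06):
  for u in((371,307),(366,133)):
    d=atz(c,px(u),z)-a;print(z,u,np.hypot(*d[:2]),np.degrees(np.arctan2(d[1],d[0])))
for n,r,h,w in(("B",(212,105),(303,146),None),("C",(511,341),(572,296),(285,191)),("D",(622,436),(682,410),(490,223))):
    a=atz(c,px(r),.072);d=atz(c,px(h),.056)-a;print(n,a,np.hypot(*d[:2]),np.degrees(np.arctan2(d[1],d[0])))
    if w: print(tri([(c,px(r)),(c2,px(w))]))
E
```

```text
pot [ 0.42640839 -0.00567482  0.089     ] [ 0.42698099 -0.00549261  0.08654009]
0.05 (371, 307) 0.06396079677958318 37.6453953111694
0.05 (366, 133) 0.05670446070946218 -140.6237122897861
0.06 (371, 307) 0.060381467711498334 38.076733867051914
0.06 (366, 133) 0.05674750726837387 -141.13468136777448
B [ 0.42511994 -0.12556106  0.072     ] 0.057686936702507706 101.51786709232903
C [0.4307256 0.1218727 0.072    ] 0.05328583751444839 159.10428904004672
[0.4314318  0.12346693 0.06861712]
D [0.43718054 0.24362986 0.072     ] 0.05569520465514778 140.15919360236447
[0.4431099  0.26006163 0.05284053]
```

```bash
python3 -m jog '{"travel":[[-8.7,-26.6,0],[0,0,0],[0,0,-37],[0,0,-37],[0,0,0]],"dr":[[0,0,0.9],[0,0,0],[0,0,0],[0,0,0],[0,0,0]],"jaw":[0,0,0,0,0]}'
```

```text
time: 5.97
eef_pos: [0.4214, -0.0019, 0.1675]
tcp_rot: [-0.33, 0.944, 0.004, -0.006]
contact_force: [-0.7, 0.6, -2.0]
opening: 1.0
```

```bash
python3 -m jog '{"travel":[[5,-3,-30],[0,0,-37],[0,0,0]],"dr":[[0,0,0],[0,0,0],[0,0,0]],"jaw":[0,0,0]}'
```

```text
time: 6.22
eef_pos: [0.4271, -0.0054, 0.1027]
tcp_rot: [-0.33, 0.944, 0.003, -0.005]
contact_force: [-1.5, 1.1, -0.6]
opening: 0.997
```

```bash
python3 -m jog '{"travel":[[0,0,-38],[0,0,-37],[0,0,0],[0,0,0]],"dr":[[0,0,0],[0,0,0],[0,0,0],[0,0,0]],"jaw":[0,0,0,0]}'
python3 -m jog '{"travel":[[0,0,0],[0,0,0],[0,0,0],[0,0,0],[0,0,0]],"dr":[[0,0,0],[0,0,0],[0,0,0],[0,0,0],[0,0,0]],"jaw":[120,255,255,255,255]}' 40
```

```text
time: 6.55
eef_pos: [0.4303, -0.0066, 0.0329]
tcp_rot: [-0.33, 0.944, 0.001, -0.002]
contact_force: [0.1, -0.1, 0.7]
opening: 1.002
time: 6.97
eef_pos: [0.4327, -0.0072, 0.0363]
tcp_rot: [-0.33, 0.944, -0.0, 0.002]
contact_force: [-3.6, 4.9, 7.7]
opening: 0.755
```

```bash
python3 -m jog '{"travel":[[0,0,8],[0,0,8],[0,0,8],[0,0,8],[0,0,0]],"dr":[[0,0,0],[0,0,0],[0,0,0],[0,0,0],[0,0,0]],"jaw":[255,255,255,255,255]}' 60
python3 - <<'E'
from h import *
print(get_state()["qpos"],get_state()["contact_force"])
snap("scene","s4",(230,150,370,250),3);snap("side","d4",(210,170,350,270),3)
cv2.imwrite("pics/e4.png",np.hstack([cv2.imread("pics/s4.png"),cv2.imread("pics/d4.png")])[:,:])
cv2.imwrite("pics/e4.png",cv2.resize(cv2.imread("pics/e4.png"),None,fx=.95,fy=.95))
E
```

```text
time: 7.38
eef_pos: [0.4324, -0.008, 0.0671]
tcp_rot: [-0.33, 0.944, -0.001, 0.002]
contact_force: [0.6, -0.3, -2.1]
opening: 0.748
[-2.53908807e-01 -4.76406470e-02  2.27649685e+00 -1.37301945e-04
  9.07681456e-01 -2.49711187e+00] [ 0.55482023 -0.32917951 -2.13548574]
```

View pics/e4.png

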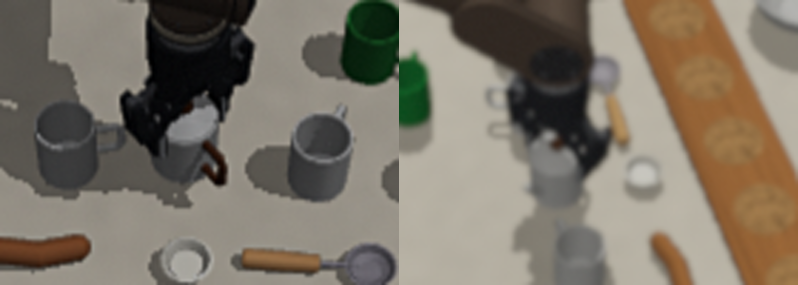

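```bash
python3 -m jog '{"travel":[[0,0,20],[0,0,30],[0,0,30],[10,10,10],[25,26,0]],"dr":[[0,0,0],[0,0,-3],[0,0,-7],[0,0,-7],[0,0,-7]],"jaw":[255,255,255,255,255]}'
python3 -m jog '{"travel":[[25,26,0],[25,26,0],[25,26,0],[25,26,0],[25,26,0]],"dr":[[0,0,-7],[0,0,-7],[0,0,-7],[0,0,-7],[0,0,-7]],"jaw":[255,255,255,255,255]}'
python3 -m jog '{"travel":[[25,26,0],[25,26,0],[15,15,0],[0,0,0],[0,0,0]],"dr":[[0,0,-7],[0,0,-7],[0,0,-7],[0,0,-7],[0,0,-7]],"jaw":[255,255,255,255,255]}'
python3 -m jog '{"travel":[[0,0,0],[0,0,0],[0,0,0],[0,0,0]],"dr":[[0,0,-7],[0,0,-7],[0,0,-6],[0,0,0]],"jaw":[255,255,255,255]}'
```

```text
time: 7.9
eef_pos: [0.4658, 0.0259, 0.1577]
tcp_rot: [-0.124, 0.992, -0.002, 0.002]
contact_force: [1.0, 0.4, -3.3]
opening: 0.747
time: 8.32
eef_pos: [0.59, 0.1587, 0.153]
tcp_rot: [0.178, 0.984, -0.0, -0.001]
contact_force: [0.7, -0.2, -1.8]
opening: 0.749
time: 8.73
eef_pos: [0.6546, 0.2254, 0.1523]
tcp_rot: [0.465, 0.885, -0.001, -0.001]
contact_force: [0.2, -0.7, -2.2]
opening: 0.75
time: 9.07
eef_pos: [0.6539, 0.2241, 0.1527]
tcp_rot: [0.611, 0.792, -0.001, -0.001]
contact_force: [0.9, 0.4, -2.7]
opening: 0.749
```

```bash
python3 -m jog '{"travel":[[9.5,4.5,0],[0,0,0],[0,0,-30],[0,0,-30],[0,0,0]],"dr":[[0,0,-7.1],[0,0,-7.1],[0,0,0],[0,0,0],[0,0,0]],"jaw":[255,255,255,255,255]}'
python3 - <<'E'
from h import *
s=get_state();np.save("s_w5.npy",[*s["eef_pos"],*s["tcp_rot"]]);c=cam("wrist");snap("wrist","w5",None,1.42)
print(proj(c,[[.6635,.2325,.014],[.6635,.2325,.16]])*1.42,s["qpos"])
E
```

```text
time: 9.48
eef_pos: [0.6589, 0.2276, 0.0858]
tcp_rot: [0.702, 0.712, -0.006, -0.004]
contact_force: [-2.8, -0.7, -5.6]
opening: 0.748
[[401.07138491 310.26000421]
 [401.72901358 581.29364502]] [ 1.87395455e-01  4.79532326e-01  1.60286154e+00 -1.43393739e-04
  1.07426330e+00  1.73952592e-01]
```

View pics/w5.png

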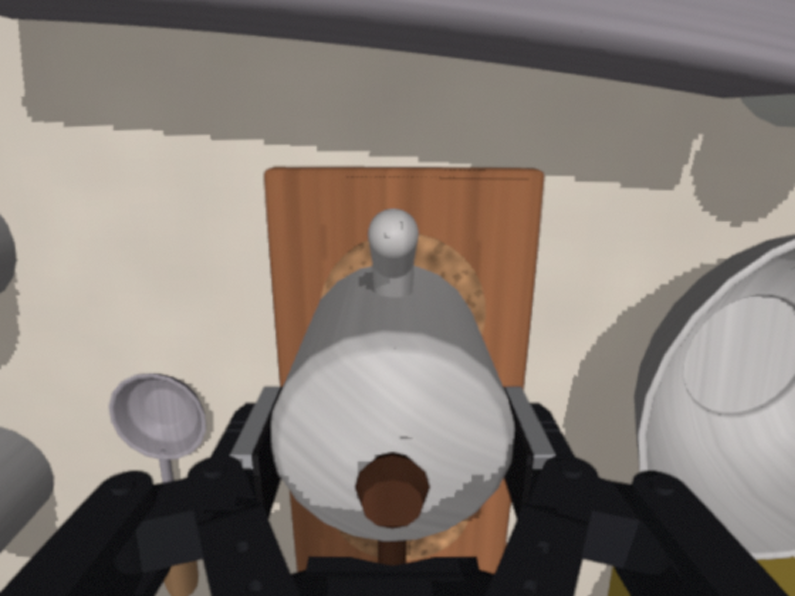

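Run:
```python
from h import *
c=wcam("s_w5.npy");px=lambda u:np.array(u)/1.42-.15
for z in(.13,.1385):print(atz(c,px((393,478)),z))
print(atz(c,px((393,422)),.0495+.066))
print(get_state()["eef_pos"],Ro.from_quat(get_state()["tcp_rot"]).as_matrix())
```

```text
[0.66139924 0.23227728 0.13      ]
[0.66142104 0.239122   0.1385    ]
[0.66109319 0.23870151 0.1155    ]
[0.66008262 0.22794654 0.08853873] [[-0.01307399  0.99984431 -0.01184977]
 [ 0.99991222  0.01304758 -0.00230303]
 [-0.00214806 -0.01187884 -0.99992714]]
```

```bash
python3 -m jog '{"travel":[[2.5,-3.5,-14],[0,0,-14],[0,0,-6],[0,0,-2.5],[0,0,0]],"dr":[[0,0,0],[0,0,0],[0,0,0],[0,0,0],[0,0,0]],"jaw":[255,255,255,255,255]}'
```

```text
time: 9.95
eef_pos: [0.6662, 0.2252, 0.0573]
tcp_rot: [0.703, 0.711, -0.001, -0.0]
contact_force: [0.0, 0.1, -2.6]
opening: 0.748
```

```bash
python3 -m jog '{"travel":[[-2,1,-3],[0,0,-2],[0,0,-1.5],[0,0,0]],"dr":[[0,0,0],[0,0,0],[0,0,0],[0,0,0]],"jaw":[255,255,255,255]}'
```

```text
time: 10.28
eef_pos: [0.6645, 0.2264, 0.0516]
tcp_rot: [0.703, 0.711, 0.0, 0.0]
contact_force: [-0.0, 0.2, -3.0]
opening: 0.749
```

```bash
python3 -m jog '{"travel":[[0,0,-1],[0,0,-1],[0,0,0]],"dr":[[0,0,0],[0,0,0],[0,0,0]],"jaw":[255,255,255]}'
python3 -m jog '{"travel":[[0,0,0],[0,0,0],[0,0,0],[0,0,0],[0,0,0]],"dr":[[0,0,0],[0,0,0],[0,0,0],[0,0,0],[0,0,0]],"jaw":[150,60,0,0,0]}'
```

```text
time: 10.53
eef_pos: [0.6649, 0.2266, 0.0507]
tcp_rot: [0.703, 0.711, 0.0, 0.0]
contact_force: [-1.5, 0.6, 1.8]
opening: 0.75
time: 10.95
eef_pos: [0.6649, 0.2262, 0.0497]
tcp_rot: [0.703, 0.711, 0.0, 0.0]
contact_force: [0.8, -0.6, -0.5]
opening: 1.001
```

```bash
cat >> h.py <<'E'
P0={"A":(202.6,195.6),"B":(252.9,194.7),"C":(342.9,198.6),"D":(391.7,202.8)}
def track(names="ABCD"):
    t=cv2.imread("pics/s0_raw.png");im=read_camera("scene")[:,:,::-1];cv2.imwrite("pics/last_raw.png",im)
    for n in names:
        x,y=[int(round(v)) for v in P0[n]];p=t[y-12:y+23,x-13:x+14];s=im[y-42:y+53,x-43:x+44]
        r=cv2.matchTemplate(np.ascontiguousarray(s),p,cv2.TM_CCOEFF_NORMED);_,m,_,l=cv2.minMaxLoc(r);print(n,"shift px",l[0]-30,l[1]-30,"score",round(m,2))
E
python3 -m jog '{"travel":[[0,0,30],[0,0,40],[0,0,40],[-14,1.9,10],[-14,1.9,0]],"dr":[[0,0,0],[0,0,0],[0,0,0],[0,0,-6.8],[0,0,-6.8]],"jaw":[0,0,0,0,0]}'
python3 -c "from h import *;track()"
```

```text
time: 11.37
eef_pos: [0.6402, 0.2305, 0.1766]
tcp_rot: [0.784, 0.62, 0.005, 0.003]
contact_force: [0.3, -0.0, -0.4]
opening: 0.998
A shift px 0 0 score 1.0
B shift px 0 0 score 0.68
C shift px 0 0 score 1.0
D shift px 23 0 score 0.52
```

```bash
python3 -m jog '{"travel":[[-14,1.9,0],[-14,1.9,0],[-14,1.9,0],[-14,1.9,0],[-14,1.9,0]],"dr":[[0,0,-6.8],[0,0,-6.8],[0,0,-6.8],[0,0,-6.8],[0,0,-6.8]],"jaw":[0,0,0,0,0]}'
python3 -m jog '{"travel":[[-14,1.9,0],[-14,1.9,0],[-14,1.9,0],[-14,1.9,0],[-14,1.9,0]],"dr":[[0,0,-6.8],[0,0,-6.8],[0,0,-6.8],[0,0,-6.8],[0,0,-6.8]],"jaw":[0,0,0,0,0]}'
python3 -m jog '{"travel":[[-14,1.9,0],[-14,1.9,0],[-14,1.9,0],[-14,1.9,0],[0,0,0]],"dr":[[0,0,-6.8],[0,0,-6.8],[0,0,-6.8],[0,0,-6.8],[0,0,0]],"jaw":[0,0,0,0,0]}'
```

```text
time: 11.83
eef_pos: [0.5659, 0.2394, 0.1686]
tcp_rot: [0.931, 0.365, -0.001, 0.0]
contact_force: [0.2, 0.4, 0.6]
opening: 1.001
time: 12.25
eef_pos: [0.4959, 0.249, 0.1687]
tcp_rot: [0.997, 0.077, -0.0, 0.0]
contact_force: [-0.4, 0.2, 0.0]
opening: 1.001
time: 12.67
eef_pos: [0.4385, 0.2568, 0.1685]
tcp_rot: [0.988, -0.157, -0.001, 0.001]
contact_force: [0.0, 0.8, -0.5]
opening: 1.001
```

Run:
```python
from h import *
s=get_state();np.save("s_w6.npy",[*s["eef_pos"],*s["tcp_rot"]]);c=cam("wrist");snap("wrist","w6",None,1.0)
print(proj(c,[[.4418,.257,.072],[.4312,.1245,.072]]),s["eef_pos"],s["qpos"]);track("ABC")
```

```text
[[274.94811274 210.570379  ]
 [457.99414258 168.99491122]] [0.43847891 0.25679383 0.1684981 ] [ 3.29801671e-01 -2.03699196e-02  2.03691444e+00  2.24554151e-04
  1.12762990e+00  2.21619544e+00]
A shift px 0 0 score 1.0
B shift px 0 0 score 1.0
C shift px 0 0 score 0.89
```

View pics/w6.png

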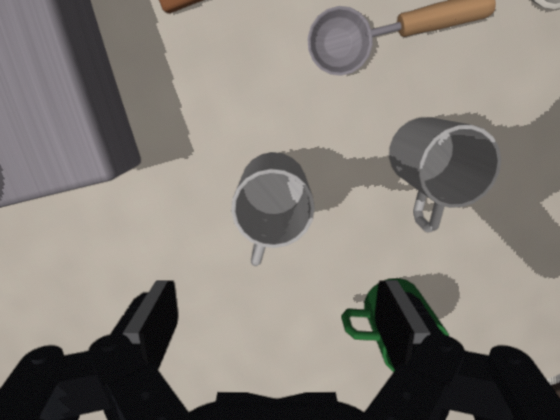

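Run:
```python
from h import *
c=wcam("s_w6.npy")
for n,r,h in(("D",(273,207),(257,263)),("C",(458,165),(429,229))):
    a=atz(c,r,.072);print(n,a)
    for z in(.05,.058):
        d=atz(c,h,z)-a;print(np.hypot(*d[:2]),np.degrees(np.arctan2(d[1],d[0])))
n=get_state()["tcp_rot"];print("jaw",2*np.degrees(np.arctan2(n[1],n[0]))-90)
```

```text
D [0.4448069  0.25748059 0.072     ]
0.057811644302385015 148.40313620326128
0.053663703385649686 147.84488455090576
C [0.43406738 0.1240483  0.072     ]
0.0574302996161194 158.18362431862568
0.05459631965167195 153.9624249692897
jaw -107.88204673126523
```

```bash
python3 -m jog '{"travel":[[4.5,0.3,-30],[0,0,-36],[0,0,-36],[0,0,-36],[0,0,-4]],"dr":[[0,0,0],[0,0,0],[0,0,0],[0,0,0],[0,0,0]],"jaw":[0,0,0,0,0]}'
python3 -m jog '{"travel":[[0,0,0],[0,0,0],[0,0,0],[0,0,0],[0,0,0]],"dr":[[0,0,0],[0,0,0],[0,0,0],[0,0,0],[0,0,0]],"jaw":[60,120,255,255,255]}' 40
python3 -m jog '{"travel":[[0,0,0],[0,0,10],[0,0,20],[0,0,30],[0,0,0]],"dr":[[0,0,0],[0,0,0],[0,0,0],[0,0,0],[0,0,0]],"jaw":[255,255,255,255,255]}'
```

```text
time: 13.18
eef_pos: [0.4409, 0.2548, 0.0207]
tcp_rot: [0.988, -0.157, -0.006, 0.003]
contact_force: [-1.0, -0.7, -0.7]
opening: 1.001
time: 13.6
eef_pos: [0.4467, 0.2576, 0.0297]
tcp_rot: [0.987, -0.158, 0.002, -0.001]
contact_force: [1.5, -0.3, 1.5]
opening: 0.703
time: 14.02
eef_pos: [0.4486, 0.2584, 0.0937]
tcp_rot: [0.987, -0.158, 0.005, -0.002]
contact_force: [2.3, 0.0, -0.9]
opening: 0.702
```

```bash
python3 -m jog '{"travel":[[0,0,35],[0,0,35],[13.5,-8.4,0],[13.5,-8.4,0],[13.5,-8.4,0]],"dr":[[0,0,7.1],[0,0,7.1],[0,0,7.1],[0,0,7.1],[0,0,7.1]],"jaw":[255,255,255,255,255]}'
python3 -m jog '{"travel":[[13.5,-8.4,0],[13.5,-8.4,0],[13.5,-8.4,0],[13.5,-8.4,0],[13.5,-8.4,0]],"dr":[[0,0,7.1],[0,0,7.1],[0,0,7.1],[0,0,7.1],[0,0,7.1]],"jaw":[255,255,255,255,255]}'
python3 -m jog '{"travel":[[13.5,-8.4,0],[13.5,-8.4,0],[13.5,-8.4,0],[13.5,-8.4,0],[13.5,-8.4,0]],"dr":[[0,0,7.1],[0,0,7.1],[0,0,7.1],[0,0,7.1],[0,0,7.1]],"jaw":[255,255,255,255,255]}'
python3 -m jog '{"travel":[[13.5,-8.4,0],[13.5,-8.4,0],[0,0,0],[0,0,0]],"dr":[[0,0,7.1],[0,0,7.1],[0,0,0],[0,0,0]],"jaw":[255,255,255,255]}'
python3 -c "
from h import *
s=get_state();print(s['eef_pos']);n=s['tcp_rot'];print('jaw',2*np.degrees(np.arctan2(n[1],n[0]))-90);track('ABC')"
```

```text
time: 14.43
eef_pos: [0.486, 0.2318, 0.1587]
tcp_rot: [0.988, 0.154, 0.001, -0.0]
contact_force: [-0.7, 0.5, -2.0]
opening: 0.706
time: 14.85
eef_pos: [0.5531, 0.1893, 0.1572]
tcp_rot: [0.894, 0.448, -0.0, -0.0]
contact_force: [-0.2, 1.1, -1.7]
opening: 0.705
time: 15.27
eef_pos: [0.6206, 0.1474, 0.1571]
tcp_rot: [0.715, 0.699, -0.0, -0.0]
contact_force: [-0.4, 0.0, -2.0]
opening: 0.707
time: 15.6
eef_pos: [0.6473, 0.1307, 0.1571]
tcp_rot: [0.627, 0.779, -0.0, -0.001]
contact_force: [0.1, 0.8, -1.1]
opening: 0.705
[0.6473226  0.13069717 0.15707715]
jaw 12.350097779105695
A shift px 0 0 score 0.98
B shift px 0 0 score 0.74
C shift px 23 14 score 0.51
```

```bash
python3 -m jog '{"travel":[[17,-8,0],[0,0,-30],[0,0,-30],[0,0,-25],[0,0,0]],"dr":[[0,0,2.2],[0,0,0],[0,0,0],[0,0,0],[0,0,0]],"jaw":[255,255,255,255,255]}'
python3 -m jog '{"travel":[[0,0,-12],[0,0,-10],[0,0,-3],[0,0,0],[0,0,0]],"dr":[[0,0,0],[0,0,0],[0,0,0],[0,0,0],[0,0,0]],"jaw":[255,255,255,255,255]}'
```

```text
time: 16.07
eef_pos: [0.6587, 0.1235, 0.0653]
tcp_rot: [0.611, 0.792, -0.004, -0.005]
contact_force: [-1.8, 0.3, -2.5]
opening: 0.705
time: 16.48
eef_pos: [0.6652, 0.1232, 0.0486]
tcp_rot: [0.611, 0.792, 0.001, 0.001]
contact_force: [0.5, -0.0, -1.5]
opening: 0.705
```

```bash
python3 -m jog '{"travel":[[0,0,-2],[0,0,-2],[0,0,-1.5],[0,0,0]],"dr":[[0,0,0],[0,0,0],[0,0,0],[0,0,0]],"jaw":[255,255,255,255]}'
python3 -m jog '{"travel":[[0,0,0],[0,0,0],[0,0,0],[0,0,0],[0,0,0]],"dr":[[0,0,0],[0,0,0],[0,0,0],[0,0,0],[0,0,0]],"jaw":[150,60,0,0,0]}'
python3 -m jog '{"travel":[[0,0,30],[0,0,40],[0,0,40],[0,0,5],[0,0,0]],"dr":[[0,0,0],[0,0,0],[0,0,0],[0,0,0],[0,0,0]],"jaw":[0,0,0,0,0]}'
```

```text
time: 16.82
eef_pos: [0.6654, 0.1229, 0.0436]
tcp_rot: [0.611, 0.792, 0.0, 0.001]
contact_force: [-1.8, -0.8, 4.2]
opening: 0.702
time: 17.23
eef_pos: [0.6644, 0.123, 0.0416]
tcp_rot: [0.611, 0.792, -0.0, -0.0]
contact_force: [-0.4, -0.0, 0.2]
opening: 1.002
time: 17.65
eef_pos: [0.6674, 0.1232, 0.1624]
tcp_rot: [0.611, 0.792, 0.003, 0.004]
contact_force: [-1.0, -0.2, -0.0]
opening: 1.001
```

```bash
cat >> h.py <<'E'
Q0={"A":(289,291.4),"B":(273,256.3),"C":(255.8,201),"D":(250,174.5)}
def tracks(names="ABC"):
    t=cv2.imread("pics/d0_raw.png");im=read_camera("side")[:,:,::-1]
    for n in names:
        x,y=[int(round(v)) for v in Q0[n]];p=t[y-10:y+20,x-11:x+12];s=im[y-35:y+45,x-36:x+37]
        r=cv2.matchTemplate(np.ascontiguousarray(s),p,cv2.TM_CCOEFF_NORMED);_,m,_,l=cv2.minMaxLoc(r);print(n,"side shift",l[0]-25,l[1]-25,"score",round(m,2))
E
python3 -m jog '{"travel":[[-14.7,0,0],[-14.7,0,0],[-14.7,0,0],[-14.7,0,0],[-14.7,0,0]],"dr":[[0,0,-7.1],[0,0,-7.1],[0,0,-7.1],[0,0,-7.1],[0,0,-7.1]],"jaw":[0,0,0,0,0]}'
python3 -m jog '{"travel":[[-14.7,0,0],[-14.7,0,0],[-14.7,0,0],[-14.7,0,0],[-14.7,0,0]],"dr":[[0,0,-7.1],[0,0,-7.1],[0,0,-7.1],[0,0,-7.1],[0,0,-7.1]],"jaw":[0,0,0,0,0]}'
python3 -c "from h import *;tracks()"
python3 -m jog '{"travel":[[-14.7,0,0],[-14.7,0,0],[-14.7,0,0],[-14.7,0,0],[-14.7,0,0]],"dr":[[0,0,-7.1],[0,0,-7.1],[0,0,-7.1],[0,0,-7.1],[0,0,-7.1]],"jaw":[0,0,0,0,0]}'
python3 -m jog '{"travel":[[-12,1.5,0],[0,0,0],[0,0,0]],"dr":[[0,0,-5.5],[0,0,0],[0,0,0]],"jaw":[0,0,0]}'
python3 -c "
from h import *
s=get_state();print(s['eef_pos']);n=s['tcp_rot'];print('jaw',2*np.degrees(np.arctan2(n[1],n[0]))-90);tracks()"
```

```text
time: 18.07
eef_pos: [0.5891, 0.1229, 0.1545]
tcp_rot: [0.825, 0.566, -0.002, -0.001]
contact_force: [-0.6, -0.4, 0.4]
opening: 1.003
time: 18.48
eef_pos: [0.5155, 0.123, 0.1547]
tcp_rot: [0.958, 0.287, -0.002, -0.001]
contact_force: [0.5, -0.1, -0.5]
opening: 1.006
A side shift 0 0 score 0.97
B side shift 0 -25 score 0.49
C side shift 0 0 score 0.89
time: 18.95
eef_pos: [0.4427, 0.1229, 0.1553]
tcp_rot: [1.0, -0.017, -0.001, 0.0]
contact_force: [-0.2, 0.5, 0.5]
opening: 0.997
time: 19.2
eef_pos: [0.4317, 0.1245, 0.156]
tcp_rot: [0.998, -0.061, -0.001, 0.0]
contact_force: [0.8, 0.4, -0.1]
opening: 1.001
[0.43165033 0.12450669 0.15602495]
jaw -97.03588927561559
A side shift 0 0 score 1.0
B side shift 0 0 score 0.82
C side shift 0 0 score 0.89
```

```bash
python3 -m jog '{"travel":[[0.5,0,-30],[0,0,-36],[0,0,-36],[0,0,-26],[0,0,0]],"dr":[[0,0,0],[0,0,0],[0,0,0],[0,0,0],[0,0,0]],"jaw":[0,0,0,0,0]}'
python3 -m jog '{"travel":[[0,0,0],[0,0,0],[0,0,0],[0,0,0],[0,0,0]],"dr":[[0,0,0],[0,0,0],[0,0,0],[0,0,0],[0,0,0]],"jaw":[60,120,255,255,255]}' 40
python3 -m jog '{"travel":[[0,0,0],[0,0,0]],"dr":[[0,0,0],[0,0,0]],"jaw":[255,255]}' 40
python3 -m jog '{"travel":[[0,0,10],[0,0,20],[0,0,30],[0,0,35],[0,0,35]],"dr":[[0,0,0],[0,0,0],[0,0,0],[0,0,7.1],[0,0,7.1]],"jaw":[255,255,255,255,255]}'
```

```text
time: 19.67
eef_pos: [0.4283, 0.124, 0.0233]
tcp_rot: [0.998, -0.062, -0.006, 0.001]
contact_force: [-0.7, -0.3, -0.8]
opening: 0.998
time: 20.08
eef_pos: [0.4347, 0.1246, 0.0311]
tcp_rot: [0.998, -0.063, 0.003, -0.0]
contact_force: [-0.5, 0.9, 2.5]
opening: 0.7
time: 20.25
eef_pos: [0.4347, 0.1246, 0.0311]
tcp_rot: [0.998, -0.063, 0.002, -0.0]
contact_force: [0.8, 0.2, 6.2]
opening: 0.703
time: 20.67
eef_pos: [0.4309, 0.1245, 0.1596]
tcp_rot: [0.998, 0.063, -0.002, -0.0]
contact_force: [0.7, 0.6, -1.7]
opening: 0.703
```

```bash
python3 -m jog '{"travel":[[16.6,-8,0],[16.6,-8,0],[16.6,-8,0],[16.6,-8,0],[16.6,-8,0]],"dr":[[0,0,7.1],[0,0,7.1],[0,0,7.1],[0,0,7.1],[0,0,7.1]],"jaw":[255,255,255,255,255]}'
python3 -m jog '{"travel":[[16.6,-8,0],[16.6,-8,0],[16.6,-8,0],[16.6,-8,0],[16.6,-8,0]],"dr":[[0,0,7.1],[0,0,7.1],[0,0,7.1],[0,0,7.1],[0,0,7.1]],"jaw":[255,255,255,255,255]}'
python3 -m jog '{"travel":[[16.6,-8,0],[16.6,-8,0],[16.6,-8,0],[16.6,-6,0],[0,0,0]],"dr":[[0,0,7.1],[0,0,7.1],[0,0,7.1],[0,0,6.8],[0,0,0]],"jaw":[255,255,255,255,255]}'
python3 -c "
from h import *
s=get_state();print(s['eef_pos']);n=s['tcp_rot'];print('jaw',2*np.degrees(np.arctan2(n[1],n[0]))-90)"
```

```text
time: 21.08
eef_pos: [0.5153, 0.0843, 0.159]
tcp_rot: [0.931, 0.365, -0.001, -0.0]
contact_force: [-0.5, 0.2, -1.7]
opening: 0.704
time: 21.5
eef_pos: [0.5983, 0.0443, 0.1586]
tcp_rot: [0.776, 0.631, -0.001, -0.001]
contact_force: [-0.3, 0.3, -1.3]
opening: 0.704
time: 21.92
eef_pos: [0.6664, 0.0132, 0.1589]
tcp_rot: [0.601, 0.799, -0.0, 0.0]
contact_force: [-0.6, -0.1, -1.4]
opening: 0.702
[0.66644182 0.01321019 0.1588587 ]
jaw 16.124736507306366
```

```bash
python3 -m jog '{"travel":[[-1.5,0,-30],[0,0,-30],[0,0,-30],[0,0,-12],[0,0,0]],"dr":[[0,0,0],[0,0,0],[0,0,0],[0,0,0],[0,0,0]],"jaw":[255,255,255,255,255]}'
python3 -m jog '{"travel":[[0,0,-4],[0,0,0],[0,0,0]],"dr":[[0,0,0],[0,0,0],[0,0,0]],"jaw":[255,255,255]}'
```

```text
time: 22.33
eef_pos: [0.6592, 0.0153, 0.0522]
tcp_rot: [0.602, 0.798, -0.003, -0.005]
contact_force: [-0.8, -0.1, -1.9]
opening: 0.704
time: 22.58
eef_pos: [0.665, 0.0144, 0.0555]
tcp_rot: [0.602, 0.799, 0.001, 0.002]
contact_force: [0.2, -0.0, -1.6]
opening: 0.704
```

```bash
python3 -m jog '{"travel":[[0,0,-5],[0,0,-3],[0,0,-2],[0,0,-1],[0,0,0]],"dr":[[0,0,0],[0,0,0],[0,0,0],[0,0,0],[0,0,0]],"jaw":[255,255,255,255,255]}'
python3 -m jog '{"travel":[[0,0,0],[0,0,0],[0,0,0],[0,0,0],[0,0,0]],"dr":[[0,0,0],[0,0,0],[0,0,0],[0,0,0],[0,0,0]],"jaw":[150,60,0,0,0]}'
python3 -m jog '{"travel":[[0,0,30],[0,0,40],[0,0,40],[0,0,5],[0,0,0]],"dr":[[0,0,0],[0,0,0],[0,0,0],[0,0,0],[0,0,0]],"jaw":[0,0,0,0,0]}'
python3 -c "from h import *;track('AB');tracks('AB')"
```

```text
time: 23.0
eef_pos: [0.6643, 0.0143, 0.0451]
tcp_rot: [0.602, 0.799, -0.0, 0.0]
contact_force: [-4.4, -0.3, 10.0]
opening: 0.699
time: 23.42
eef_pos: [0.6634, 0.0145, 0.0418]
tcp_rot: [0.602, 0.799, -0.0, -0.0]
contact_force: [0.6, 0.4, -0.3]
opening: 0.996
time: 23.83
eef_pos: [0.6663, 0.0142, 0.1622]
tcp_rot: [0.602, 0.799, 0.002, 0.004]
contact_force: [-0.3, 0.0, 0.3]
opening: 1.001
A shift px 1 0 score 0.75
B shift px 0 0 score 0.98
A side shift -1 -1 score 0.72
B side shift 0 0 score 0.88
```

```bash
python3 -m jog '{"travel":[[-10.4,-6.1,0],[-10.4,-6.1,0],[-10.4,-6.1,0],[-10.4,-6.1,0],[-10.4,-6.1,0]],"dr":[[0,0,-7.15],[0,0,-7.15],[0,0,-7.15],[0,0,-7.15],[0,0,-7.15]],"jaw":[0,0,0,0,0]}'
python3 -m jog '{"travel":[[-10.4,-6.1,0],[-10.4,-6.1,0],[-10.4,-6.1,0],[-10.4,-6.1,0],[-10.4,-6.1,0]],"dr":[[0,0,-7.15],[0,0,-7.15],[0,0,-7.15],[0,0,-7.15],[0,0,-7.15]],"jaw":[0,0,0,0,0]}'
python3 -m jog '{"travel":[[-10.4,-6.1,0],[-10.4,-6.1,0],[-10.4,-6.1,0],[-10.4,-6.1,0],[-10.4,-6.1,0]],"dr":[[0,0,-7.15],[0,0,-7.15],[0,0,-7.15],[0,0,-7.15],[0,0,-7.15]],"jaw":[0,0,0,0,0]}'
python3 -m jog '{"travel":[[-10.4,-6.1,0],[-10.4,-6.1,0],[-10.4,-6.1,0],[-10.4,-6.1,0],[-10.4,-6.1,0]],"dr":[[0,0,-7.15],[0,0,-7.15],[0,0,-7.15],[0,0,-7.15],[0,0,-7.15]],"jaw":[0,0,0,0,0]}'
python3 -m jog '{"travel":[[-10.4,-6.1,0],[-10.4,-6.1,0],[-10.4,-6.1,0],[0,0,0],[0,0,0]],"dr":[[0,0,-7.15],[0,0,-7.15],[0,0,-7.15],[0,0,0],[0,0,0]],"jaw":[0,0,0,0,0]}'
python3 - <<'E'
from h import *
s=get_state();np.save("s_w7.npy",[*s["eef_pos"],*s["tcp_rot"]]);c=cam("wrist");snap("wrist","w7",None,1.0)
n=s['tcp_rot'];print('jaw',2*np.degrees(np.arctan2(n[1],n[0]))-90,s["qpos"])
print(proj(c,[[.4255,-.1255,.072],[.4345,-.265,.072]]));track('AB');tracks('AB')
E
```

```text
time: 24.35
eef_pos: [0.6092, -0.0159, 0.1536]
tcp_rot: [0.819, 0.573, -0.002, -0.002]
contact_force: [-0.7, 0.3, 0.0]
opening: 1.002
time: 24.77
eef_pos: [0.5572, -0.0463, 0.1538]
tcp_rot: [0.956, 0.294, -0.002, -0.002]
contact_force: [0.1, 0.5, -0.3]
opening: 1.003
time: 25.18
eef_pos: [0.5053, -0.0767, 0.154]
tcp_rot: [1.0, -0.014, -0.003, -0.001]
contact_force: [0.5, -0.2, 0.3]
opening: 1.001
time: 25.6
eef_pos: [0.4533, -0.107, 0.1542]
tcp_rot: [0.947, -0.32, -0.003, -0.0]
contact_force: [-1.1, 0.4, -0.9]
opening: 0.999
time: 26.02
eef_pos: [0.4231, -0.1253, 0.1551]
tcp_rot: [0.873, -0.487, -0.002, -0.0]
contact_force: [0.1, 0.1, 0.2]
opening: 1.001
jaw -148.3063462704028 [-5.18743487e-01 -1.66114210e-01  2.19727850e+00  3.52874445e-04
  1.11403524e+00  2.06953435e+00]
[[275.07856708 218.14743289]
 [386.80588977  20.7606213 ]]
A shift px 0 0 score 0.71
B shift px 0 0 score 0.87
A side shift -1 0 score 0.92
B side shift 0 0 score 0.92
```

View pics/w7.png

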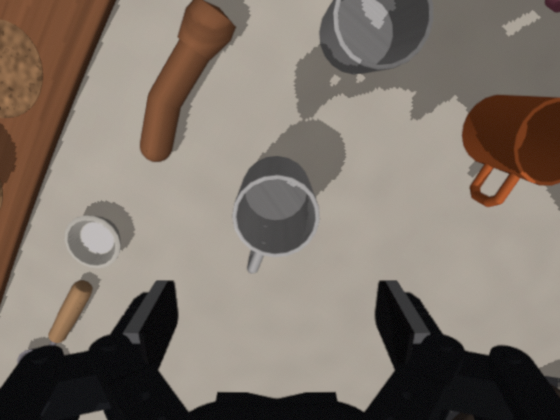

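```bash
python3 - <<'E'
from h import *
c=wcam("s_w7.npy")
a=atz(c,(276,216),.072);print(a)
for z in(.05,.058):
    d=atz(c,(254,271),z)-a;print(np.hypot(*d[:2]),np.degrees(np.arctan2(d[1],d[0])))
E
python3 -m jog '{"travel":[[2.5,0,-30],[0,0,-36],[0,0,-36],[0,0,-26],[0,0,0]],"dr":[[0,0,0],[0,0,0],[0,0,0],[0,0,0],[0,0,0]],"jaw":[0,0,0,0,0]}'
python3 -m jog '{"travel":[[0,0,0],[0,0,0],[0,0,0]],"dr":[[0,0,0],[0,0,0],[0,0,0]],"jaw":[0,0,0]}'
```

```text
[ 0.42578718 -0.12715972  0.072     ]
0.05704665599836362 103.9877543257215
0.0527071890585412 103.09453580536542
time: 26.58
eef_pos: [0.4226, -0.123, 0.0235]
tcp_rot: [0.873, -0.487, -0.006, -0.0]
contact_force: [-0.8, 1.2, -0.8]
opening: 0.997
time: 26.83
eef_pos: [0.4288, -0.1267, 0.0313]
tcp_rot: [0.873, -0.488, 0.002, 0.0]
contact_force: [0.1, 0.4, -0.6]
opening: 0.996
```

```bash
python3 -m jog '{"travel":[[0,0,0],[0,0,0],[0,0,0],[0,0,0],[0,0,0]],"dr":[[0,0,0],[0,0,0],[0,0,0],[0,0,0],[0,0,0]],"jaw":[60,120,255,255,255]}' 40
python3 -m jog '{"travel":[[0,0,0],[0,0,10],[0,0,20],[0,0,30],[0,0,35]],"dr":[[0,0,0],[0,0,0],[0,0,0],[0,0,0],[0,0,7.1]],"jaw":[255,255,255,255,255]}'
python3 -m jog '{"travel":[[0,0,35],[10.9,1.3,0],[10.9,1.3,0],[10.9,1.3,0],[10.9,1.3,0]],"dr":[[0,0,7.1],[0,0,7.1],[0,0,7.1],[0,0,7.1],[0,0,7.1]],"jaw":[255,255,255,255,255]}'
python3 -m jog '{"travel":[[10.9,1.3,0],[10.9,1.3,0],[10.9,1.3,0],[10.9,1.3,0],[10.9,1.3,0]],"dr":[[0,0,7.1],[0,0,7.1],[0,0,7.1],[0,0,7.1],[0,0,7.1]],"jaw":[255,255,255,255,255]}'
python3 -m jog '{"travel":[[10.9,1.3,0],[10.9,1.3,0],[10.9,1.3,0],[10.9,1.3,0],[10.9,1.3,0]],"dr":[[0,0,7.1],[0,0,7.1],[0,0,7.1],[0,0,7.1],[0,0,7.1]],"jaw":[255,255,255,255,255]}'
python3 -m jog '{"travel":[[10.9,1.3,0],[10.9,1.3,0],[10.9,1.3,0],[10.9,1.3,0],[10.9,1.3,0]],"dr":[[0,0,7.1],[0,0,7.1],[0,0,7.1],[0,0,7.1],[0,0,7.1]],"jaw":[255,255,255,255,255]}'
python3 -m jog '{"travel":[[10.9,1.3,0],[10.9,1.3,0],[10.9,1.3,0],[0,0,0],[0,0,0]],"dr":[[0,0,7.1],[0,0,7.1],[0,0,4],[0,0,0],[0,0,0]],"jaw":[255,255,255,255,255]}'
python3 -c "
from h import *
s=get_state();print(s['eef_pos']);n=s['tcp_rot'];print('jaw',2*np.degrees(np.arctan2(n[1],n[0]))-90)"
```

```text
time: 27.25
eef_pos: [0.4278, -0.1265, 0.0311]
tcp_rot: [0.873, -0.488, 0.001, 0.0]
contact_force: [-3.1, 0.4, 6.8]
opening: 0.706
time: 27.67
eef_pos: [0.4251, -0.1248, 0.1239]
tcp_rot: [0.902, -0.432, -0.002, -0.0]
contact_force: [0.5, 0.1, -1.0]
opening: 0.701
time: 28.08
eef_pos: [0.4708, -0.1204, 0.1601]
tcp_rot: [0.991, -0.135, 0.001, 0.0]
contact_force: [0.2, -0.0, -0.8]
opening: 0.698
time: 28.5
eef_pos: [0.5252, -0.1138, 0.1596]
tcp_rot: [0.985, 0.174, 0.0, -0.0]
contact_force: [-0.6, -0.2, -1.2]
opening: 0.702
time: 28.92
eef_pos: [0.5796, -0.1073, 0.1596]
tcp_rot: [0.885, 0.466, 0.0, -0.0]
contact_force: [-0.1, -0.5, -1.4]
opening: 0.701
time: 29.33
eef_pos: [0.6341, -0.1008, 0.1595]
tcp_rot: [0.701, 0.713, 0.0, -0.0]
contact_force: [-0.1, -0.4, -1.6]
opening: 0.703
time: 29.75
eef_pos: [0.6664, -0.097, 0.1593]
tcp_rot: [0.582, 0.813, -0.0, -0.0]
contact_force: [-0.0, 0.4, -1.3]
opening: 0.705
[ 0.66638916 -0.09700323  0.15926161]
jaw 18.795089607973793
```

```bash
python3 -m jog '{"travel":[[0,-1,-30],[0,0,-30],[0,0,-30],[0,0,-16],[0,0,0]],"dr":[[0,0,0],[0,0,0],[0,0,0],[0,0,0],[0,0,0]],"jaw":[255,255,255,255,255]}'
python3 -m jog '{"travel":[[0,0,-2],[0,0,-2],[0,0,-2],[0,0,-1.5],[0,0,0]],"dr":[[0,0,0],[0,0,0],[0,0,0],[0,0,0],[0,0,0]],"jaw":[255,255,255,255,255]}'
```

```text
time: 30.17
eef_pos: [0.6619, -0.0971, 0.0474]
tcp_rot: [0.582, 0.813, -0.002, -0.005]
contact_force: [-1.6, 0.6, -2.4]
opening: 0.703
time: 30.58
eef_pos: [0.6672, -0.0984, 0.0467]
tcp_rot: [0.582, 0.813, 0.0, 0.001]
contact_force: [0.1, 0.2, -1.7]
opening: 0.706
```

```bash
python3 -m jog '{"travel":[[0,0,-1.5],[0,0,-1],[0,0,0]],"dr":[[0,0,0],[0,0,0],[0,0,0]],"jaw":[255,255,255]}'
python3 -m jog '{"travel":[[0,0,0],[0,0,0],[0,0,0],[0,0,0],[0,0,0]],"dr":[[0,0,0],[0,0,0],[0,0,0],[0,0,0],[0,0,0]],"jaw":[150,60,0,0,0]}'
python3 -m jog '{"travel":[[0,0,30],[0,0,40],[0,0,40],[-29,-21,5],[-29,-21,0]],"dr":[[0,0,0],[0,0,0],[0,0,0],[0,0,-7],[0,0,-7]],"jaw":[0,0,0,0,0]}'
python3 -m jog '{"travel":[[-29,-21,0],[-29,-21,0],[-29,-21,0],[-29,-21,0],[-29,-21,0]],"dr":[[0,0,-4],[0,0,0],[0,0,0],[0,0,0],[0,0,0]],"jaw":[0,0,0,0,0]}'
python3 -m jog '{"travel":[[-29,-20,0],[0,0,0],[0,0,0]],"dr":[[0,0,0],[0,0,0],[0,0,0]],"jaw":[0,0,0]}'
python3 - <<'E'
from h import *
s=get_state();np.save("s_w8.npy",[*s["eef_pos"],*s["tcp_rot"]]);c=cam("wrist");snap("wrist","w8",None,1.0)
n=s['tcp_rot'];print('jaw',2*np.degrees(np.arctan2(n[1],n[0]))-90)
print(proj(c,[[.435,-.2655,.072]]));tracks('A');track('A')
E
```

```text
time: 30.83
eef_pos: [0.6674, -0.0985, 0.0452]
tcp_rot: [0.581, 0.814, 0.0, 0.001]
contact_force: [-1.7, -0.1, 4.8]
opening: 0.706
time: 31.25
eef_pos: [0.6665, -0.0981, 0.0428]
tcp_rot: [0.582, 0.814, -0.0, -0.0]
contact_force: [-0.2, 0.1, -0.3]
opening: 0.998
time: 31.67
eef_pos: [0.6116, -0.1408, 0.1635]
tcp_rot: [0.677, 0.736, 0.002, 0.005]
contact_force: [-0.8, -1.0, -1.0]
opening: 0.998
time: 32.08
eef_pos: [0.4621, -0.2458, 0.158]
tcp_rot: [0.701, 0.713, -0.0, 0.0]
contact_force: [0.9, -0.9, -0.4]
opening: 1.002
time: 32.33
eef_pos: [0.4335, -0.2661, 0.158]
tcp_rot: [0.703, 0.711, 0.0, 0.0]
contact_force: [-0.8, 0.8, 0.1]
opening: 1.001
jaw 0.6834550798062082
[[275.90642483 217.4236769 ]]
A side shift 0 0 score 0.97
A shift px 0 0 score 0.72
```

View pics/w8.png

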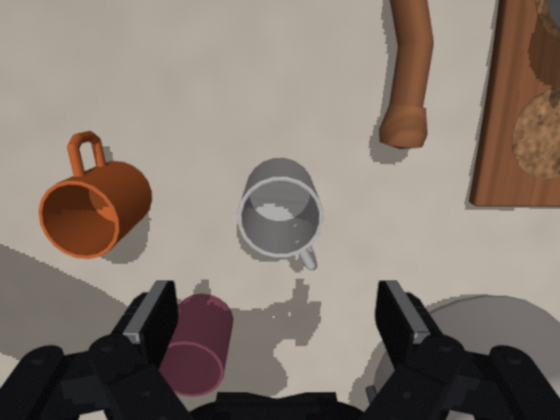

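```bash
python3 - <<'E'
from h import *
c=wcam("s_w8.npy")
a=atz(c,(280,217),.072);print(a,atz(c,(195,370),.095))
for z in(.05,.058):
    d=atz(c,(312,268),z)-a;print(np.hypot(*d[:2]),np.degrees(np.arctan2(d[1],d[0])))
S=cam("scene");print(atz(S,(230/1.42,245/1.42),.08))
E
python3 -m jog '{"travel":[[2,0.5,-30],[0,0,-36],[0,0,-36],[0,0,-28],[0,0,0]],"dr":[[0,0,0],[0,0,0],[0,0,0],[0,0,0],[0,0,0]],"jaw":[0,0,0,0,0]}'
python3 -m jog '{"travel":[[0,0,0],[0,0,0],[0,0,0]],"dr":[[0,0,0],[0,0,0],[0,0,0]],"jaw":[0,0,0]}'
python3 -m jog '{"travel":[[0,0,0],[0,0,0],[0,0,0],[0,0,0],[0,0,0]],"dr":[[0,0,0],[0,0,0],[0,0,0],[0,0,0],[0,0,0]],"jaw":[60,120,255,255,255]}' 40
```

```text
[ 0.43782729 -0.26515788  0.072     ] [ 0.37579934 -0.37971799  0.095     ]
0.05755667474581109 -62.40998798993241
0.05334379593905285 -61.20509655902895
[ 0.36482799 -0.38688003  0.08      ]
time: 32.9
eef_pos: [0.4335, -0.2602, 0.0217]
tcp_rot: [0.701, 0.713, -0.0, -0.007]
contact_force: [-0.8, 1.4, -0.6]
opening: 0.998
time: 33.15
eef_pos: [0.4386, -0.2659, 0.0306]
tcp_rot: [0.701, 0.713, 0.0, 0.002]
contact_force: [-0.1, 0.7, 0.8]
opening: 1.0
time: 33.57
eef_pos: [0.4376, -0.2657, 0.0301]
tcp_rot: [0.702, 0.713, 0.0, 0.001]
contact_force: [-0.3, 1.2, 7.3]
opening: 0.697
```

```bash
python3 -m jog '{"travel":[[0,0,0],[0,0,20],[0,0,35],[0,0,38],[0,0,36]],"dr":[[0,0,0],[0,0,0],[0,0,0],[0,0,0],[0,0,0]],"jaw":[255,255,255,255,255]}'
python3 -m jog '{"travel":[[28.7,7.3,0],[28.7,7.3,0],[28.7,7.3,0],[28.7,7.3,0],[28.7,7.3,0]],"dr":[[0,0,-6.9],[0,0,-6.9],[0,0,-6.9],[0,0,-6.9],[0,0,0]],"jaw":[255,255,255,255,255]}'
python3 -m jog '{"travel":[[28.7,7.3,0],[28.7,7.3,0],[28.7,7.3,0],[0,0,0],[0,0,0]],"dr":[[0,0,0],[0,0,0],[0,0,0],[0,0,0],[0,0,0]],"jaw":[255,255,255,255,255]}'
python3 -c "
from h import *
s=get_state();print(s['eef_pos']);n=s['tcp_rot'];print('jaw',2*np.degrees(np.arctan2(n[1],n[0]))-90)"
```

```text
time: 33.98
eef_pos: [0.436, -0.2643, 0.1584]
tcp_rot: [0.702, 0.712, 0.0, -0.0]
contact_force: [1.0, -0.7, -1.1]
opening: 0.694
time: 34.4
eef_pos: [0.5811, -0.2276, 0.1572]
tcp_rot: [0.853, 0.523, 0.0, 0.0]
contact_force: [-0.4, -0.5, -0.6]
opening: 0.692
time: 34.82
eef_pos: [0.6667, -0.2055, 0.1563]
tcp_rot: [0.851, 0.525, -0.0, -0.0]
contact_force: [-0.0, 0.7, -1.6]
opening: 0.695
[ 0.66671851 -0.20552402  0.15629944]
jaw -26.619958267306068
```

```bash
python3 -m jog '{"travel":[[0.5,-1,-30],[0,0,-30],[0,0,-30],[0,0,-14],[0,0,0]],"dr":[[0,0,0],[0,0,0],[0,0,0],[0,0,0],[0,0,0]],"jaw":[255,255,255,255,255]}'
python3 -m jog '{"travel":[[0,0,-2],[0,0,-2],[0,0,-2],[0,0,-1.5],[0,0,0]],"dr":[[0,0,0],[0,0,0],[0,0,0],[0,0,0],[0,0,0]],"jaw":[255,255,255,255,255]}'
python3 -m jog '{"travel":[[0,0,-1],[0,0,0],[0,0,0]],"dr":[[0,0,0],[0,0,0],[0,0,0]],"jaw":[255,255,255]}'
```

```text
time: 35.23
eef_pos: [0.6624, -0.2062, 0.0478]
tcp_rot: [0.852, 0.524, -0.003, -0.004]
contact_force: [-1.6, 0.5, -1.2]
opening: 0.695
time: 35.65
eef_pos: [0.6673, -0.2076, 0.0468]
tcp_rot: [0.851, 0.525, 0.001, 0.001]
contact_force: [-0.1, -0.2, -0.8]
opening: 0.695
time: 35.9
eef_pos: [0.6668, -0.2073, 0.0447]
tcp_rot: [0.851, 0.525, 0.0, 0.0]
contact_force: [-0.3, 0.4, -1.9]
opening: 0.693
```

Release, then rise and draw back for the check.

```bash
python3 -m jog '{"travel":[[0,0,-1.2],[0,0,0],[0,0,0],[0,0,0],[0,0,0]],"dr":[[0,0,0],[0,0,0],[0,0,0],[0,0,0],[0,0,0]],"jaw":[255,255,150,60,0]}'
python3 -m jog '{"travel":[[0,0,0],[0,0,30],[0,0,40],[0,0,40],[0,0,40]],"dr":[[0,0,0],[0,0,0],[0,0,0],[0,0,0],[0,0,0]],"jaw":[0,0,0,0,0]}'
python3 -m jog '{"travel":[[-40,0,20],[-40,0,10],[-40,0,0],[-40,0,0],[-40,0,0]],"dr":[[0,0,0],[0,0,0],[0,0,0],[0,0,0],[0,0,0]],"jaw":[0,0,0,0,0]}'
python3 - <<'E'
from h import *
snap("scene","s9",(180,195,520,320),2.35)
snap("side","d9",(225,70,405,295),2.6)
E
```

```text
time: 36.32
eef_pos: [0.6669, -0.2074, 0.0433]
tcp_rot: [0.851, 0.525, 0.0, 0.0]
contact_force: [-0.7, -0.0, -0.3]
opening: 0.886
time: 36.73
eef_pos: [0.6663, -0.2072, 0.1942]
tcp_rot: [0.851, 0.525, -0.0, -0.0]
contact_force: [1.2, -0.6, -0.1]
opening: 0.998
time: 37.15
eef_pos: [0.4678, -0.2071, 0.222]
tcp_rot: [0.851, 0.525, 0.0, 0.0]
contact_force: [-0.3, -1.1, 0.7]
opening: 1.001
```

View pics/s9.png

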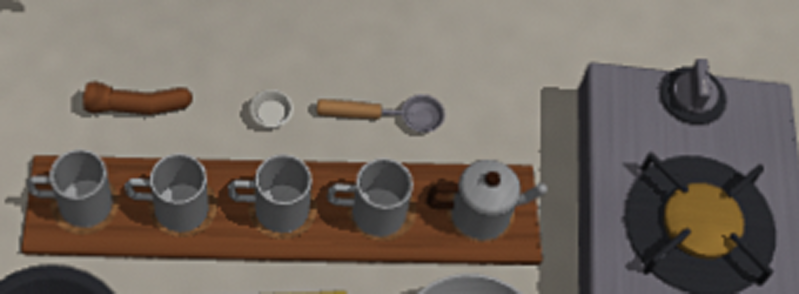

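Run:
```python
from h import *
S=cam("scene");C=[(.6668,-.207),(.6656,-.0985),(.664,.0126),(.6635,.1225),(.6635,.2325)]
f=lambda u,z:atz(S,(180+u[0]/2.35-.3,195+u[1]/2.35-.3),z)
H=[(33,186),(130,190),(232,191),(333,195),(435,194)]
for u,c,z,h in zip([(79,177),(180,181),(284,184),(384,187),(492,178)],C,[.086]*4+[.103],H):
    p=f(u,z);q=f(h,.055);d=q-p;print(p.round(4),"err mm",((p[:2]-c)*1000).round(1),"handle ang",np.degrees(np.arctan2(d[1],d[0])).round(1))
```

```text
[ 0.6696 -0.2049  0.086 ] err mm [2.8 2.1] handle ang -92.8
[ 0.6702 -0.0973  0.086 ] err mm [4.6 1.2] handle ang -92.8
[0.6699 0.0127 0.086 ] err mm [5.9 0.1] handle ang -95.4
[0.67   0.1183 0.086 ] err mm [ 6.5 -4.2] handle ang -94.7
[0.6648 0.2306 0.103 ] err mm [ 1.3 -1.9] handle ang -93.8
```

View pics/d9.png

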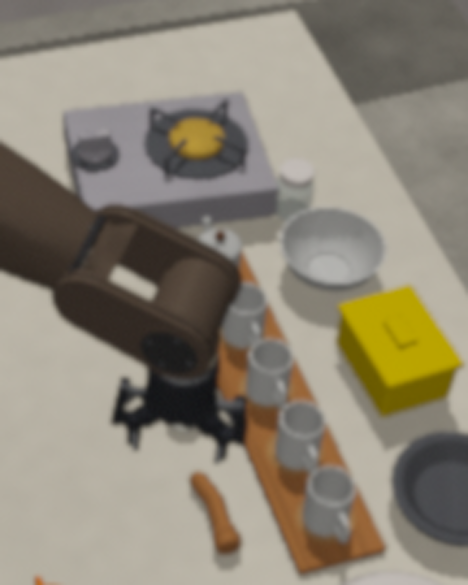

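```bash
python3 -c "from h import *;print(sign_off())"
```

```text
the job is handed in; nothing more can be done
None
```

I turned the gas knob off before moving anything else, then set the pot on coaster 5, next to the burner, and the four grey mugs on coasters 4 to 1. Their handles all point away from the burner. The job was handed in at about 37 s of the 210 s allowed, and no verdict was reported.

Last checks:
- **Positions:** from the scene camera, all centres are within about 8 mm of their coasters (22 mm allowed). All five stand upright, and the side view agrees, with the pot partly hidden behind the arm.
- **Handles:** they read -93° to -95°, where straight along the board is about -89.5°, so within about 6° of it (0.3 rad, or 17°, allowed).
- **Knob:** the closest view, taken just after turning it, put the bar within about 2° of the burner's axis. A first, coarser reading had given about 6°, close to the 0.12 rad limit. In the last scene picture it looks unchanged; I did not measure it again.
- **Left alone:** the ulekan, spoon, salt dish and coloured mugs look unmoved in the pictures, but I did not measure them. The tracked mugs showed no sign of having been knocked, and the robot was clear of everything at hand-in.

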